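Proof pull on the loaded shear box

ROBOT

A 6-joint arm with a two-finger parallel gripper is mounted at the origin on the work surface; the furniture and walls round the work are solid. World frame = base frame: x ahead of the robot, y to its left, z up, the work surface at z = 0. Lengths are in m, angles in degrees, forces in N, time in s.
With the tool pointing down it reaches from about 0.275 to 0.75 m from the base axis. Payload 10.2 kg.
Tool frame: the origin (TCP) lies midway between the tips of the shut fingers; the grasp point (between the pads) lies 19 mm behind it; z points along the fingers, y is the direction in which the jaws open and shut (so a half turn about z gives the same grasp; the last joint's range is limited). The gripper opens to 85 mm and grips with 20 to 120 N. Pads are 22 mm wide; open, the fingers measure 114 mm over their backs; the gripper's body (76 mm by 85 mm) begins 54 mm behind the grasp point. The pads swing forward as they close: fully open they stand 13 mm farther back than shut.
Start: joints at [-84.706, 17.928, 85.812, -0, 76.261, -12.8], TCP at [0.163, -0.499, 0.231] pointing down, gripper open.
Joint ranges: [-168.41, 168.41], [-55.51, 124.54], [10.69, 146.95], [-70.63, 250.63], [1, 178], [-165.06, 165.06]. Speed limits (degrees/s): [136.94, 136.94, 172.46, 180, 180, 180].

INTERFACE

Orientations are given as [roll, pitch, yaw] about the fixed x, y, z axes, in that order (R = Rz(yaw) Ry(pitch) Rx(roll)).
In Python, from rig import monitor, optics, order gives the robot as it stands. The module is installed in compiled form; this text tells all that it offers.
- The arm moves only by the tool play_rows, never from a script. Its argument "motion" is a list of rows, each a list of 2 entries, a list of its own where there are three numbers: the shift along the tool's x, y, z in cm, then the turn about the tool's z in rad. A call has 1 to 12 rows; each row is the pose to reach, as a shift and turn from the pose commanded when the call began, along the tool's axes at that moment; what a row does not reach only later rows make up. A row lasts 1/12 s, in which the tool goes at most 41.7 mm and 7.16 degrees, less where a joint would pass 70% of its speed; a pose out of reach is approached as far as the arm can. A call with a gripper value outside its range is refused whole. "claw" is the finger opening in cm, from 0 to 8.54, set as the call begins (left out, the last holds). The fingers move at their own pace and stop on an object; the grip force is fixed at half the most. Time passes only in rows, so rows that repeat a pose let the fingers close. It gives the time, the measured TCP pose, the force and the opening at its end, in the units of the state.
- monitor.read_state(): the state, without advancing time (a new reading comes with each control period).
- optics.grab_frame(name): name is "scene" or "top" or "wrist"; returns (picture, depth): 420x560x3 uint8, blue, green, red; 420x560 float32, m along the optical axis (not along the pixel's ray), 0 where there is no reading.
- optics.camera_model(name): a dict with "K" (3x3 intrinsics, pixels), "origin" and "rotation" of the camera in the world. Camera axes: x right, y down, z forward; pixel columns grow to the right and rows downward; lengths in m; the calibration is good to about 2 mm. A picture is of the moment at which its call begins: read the wrist's pose just before it. camera_model takes no time and is no camera call; for the wrist camera it gives the pose at the moment of the call.
- order.hand_in(): hands the job in, once; it reports no verdict.
The state is a dict: "time": time; "joint_positions": joint angles; "joint_velocities": joint speeds; "joint_efforts": joint torques, N m; "ee_pos": TCP position; "eef_rot": TCP orientation; "ft_force": force on the tool from outside, world axes, zero at the start; "torque": the same for the moment, N m; "gripper_width": opening from 0.0 (shut) to 1.0 (fully open).
Only numpy, scipy, OpenCV 4.12 (cv2) and the standard library are available. Lean on these libraries where they do the work, as an engineer would, in place of code of your own. Each camera call takes 0.05 s, during which the arm holds its last target. There are 200 camera calls.

TASK

Make a proof pull on the shear box. First load it: stack every load plate on the box, chamfered ends matched so that each skirt drops fully over the step below. With all of them on, pull the grip of the spring gauge out until its pointer stands level with the brass set marker and hold it there for at least two seconds, at no time pulling more than a centimetre past the marker; then let the gauge go fully home before you unload, and stack all the plates again, chamfers matched and skirts down, on the wooden storage base. Do not shift the marker and leave the other things alone.

Things in the scene. Friction and masses are not known exactly. Their poses are not given: they have to be found in the camera images.
- shear_rig: shear box and spring gauge on a grey base 398 x 90 x 12 mm, fixed to the bench; its x is the direction in which the gauge is pulled. Origin: on the bench under the centre of the box, z up. The steel box is 114 x 68 mm, long side along x, chamfered at its +x end. The gauge lies along x from 76 to 210 mm, 60 mm high, up to 24 mm to each side
- box_deck (a point): centre of the flat top (deck) of the shear box, 46 mm above the bench, from which a 5 mm step rises, shaped like that on the load plates, chamfered end toward the rig's +x. Plates stacked on the box rest with their undersides 46, 66, 86 and 106 mm above the bench, centred over this point, their +x along the rig's +x
- gauge_rod (a joint): pull of the spring gauge (m): 0 is home (held in by its spring), grows as the grip is pulled toward the rig's +x, end stop at 0.080. The force is about 1.2 N at 0 and rises by 100 N per m; let go, it slides home by itself
- gauge_grip (a point): point on the upright black grip of the gauge, 70 mm above the bench: a post 26 mm along the rig's x, 20 mm across (rig y), from 42 to 90 mm above the bench; under it a carriage 34 x 52 mm, 28 mm high, runs on the base. Pinch it across the rig's y; it moves with the joint gauge_rod
- gauge_pointer (a point): tip of the gauge's dark pointer over the white scale; moves with gauge_rod along the rig's x
- marker_tip (a point): tip of the brass set marker on the other edge of the scale, facing the pointer's path; it stays where it was set, 30 to 60 mm from the pointer's home. Pointer and marker are level when their rig x is equal
- storage_base: loose wooden base 146 x 96 mm, 0.8 kg, its top (deck) 12 mm above its underside, with a 5 mm step of the load plates' shape in the middle, chamfered end toward its +x. Origin: centre of its underside, z up. Plates stacked on it rest with their undersides 12, 32, 52 and 72 mm above its origin, centred, their +x along its +x
- plate_a: steel load plate, 110 (x) x 64 (y) mm, flat deck 20 mm above its underside, and a 5 mm step inset 5.5 mm on that, 0.34 kg; both corners of its +x end cut at 45 degrees by 14 mm, -x corners square. Hollow underside: a skirt 6 mm deep, wall 4 mm. Origin: centre of the underside, z up. Starts on the bench, any way round; grip it across y. May be absent (None)
- plate_b: load plate like plate_a. Its skirt drops over the step (1.5 mm clearance all round, bevelled edge) of the plate, box or base below only if both chamfered ends point the same way; each plate then adds 20 mm to the stack. May be absent (None)
- plate_c: load plate like plate_a. May be absent (None)
- plate_d: load plate like plate_a, but it starts on the storage base, skirt down over its step. May be absent (None)
- grinder: hand grinder, 515 mm tall, fixed on the bench to the right, between the robot's start pose and the work: keep the arm off it. Origin: under its column; its round foot reaches 175 mm from there to the left (+y), and its drive knob overhangs as far at 320 to 390 mm height
- jar_08: bystander, to be left alone: specimen jar with black lid, 44 mm across, 74 mm tall, at the back left; origin: centre of the underside
- jar_09: bystander, to be left alone: specimen jar with pale lid, 45 mm across, 70 mm tall, at the back left; origin: centre of the underside
- jar_10: bystander, to be left alone: specimen jar with pale lid, 50 mm across, 70 mm tall, at the back behind the gauge; origin: centre of the underside
- jar_13: bystander, to be left alone: specimen jar with pale lid, 43 mm across, 74 mm tall, at the back right; origin: centre of the underside

How it is judged:
By the outcome, as a careful person would: the job done as asked, in the order asked, and still so for the second after the job is handed in, with the robot touching nothing.
Of plate_a, plate_b, plate_c, plate_d only 3 to 4 are there at a start; the rules pass over those that are not, and their reading is None.
At some moment in a run one of storage_base, plate_a, plate_b, plate_c, plate_d may be knocked a few centimetres aside while the robot is not near it.
Once in a run the grip may slacken for a moment while it holds something.
It also fails if it takes over 210 s, if anything falls off the work surface, if the arm or the gripper's body presses on something with over 40 N, if the wrist force passes 120 N, or if a joint passes its speed limit or range.

## Working session

There is one attempt and no reset: what is moved stays moved. The work goes in short steps, Python scripts to look and compute and a tool call to move; the robot and the scene stay as the last step left them, time stands still between calls to the robot, and variables do not carry over. Pictures are saved under pics/ and viewed, about 12 in all and at most 16, crops included, and the job is handed in when it is done.

Besides the shell and the picture viewer there is one more tool, called after "Request:" in YAML: its name, and indented under it one key for each argument. play_rows: Moves the arm, as the interface text tells. Its arguments: {"type":"object","properties":{"motion":{"type":"array"},"claw":{"type":"number"}},"required":["motion"]}

```bash
mkdir -p pics; cat > h.py <<'E'
import numpy as np, cv2
from rig import monitor, optics, order
from scipy.spatial.transform import Rotation as R
def cast(cam,uv,z):
    m=cam; K=np.array(m["K"]);Rm=np.array(m["rotation"]);o=np.array(m["origin"])
    uv=np.atleast_2d(np.array(uv,float)); d=np.c_[uv,np.ones(len(uv))]@np.linalg.inv(K).T@Rm.T
    return o+d*((z-o[2])/d[:,2])[:,None]
def cloud(cam,dep):
    K=np.array(cam["K"]);h,w=dep.shape;v,u=np.mgrid[:h,:w]
    p=np.stack([(u-K[0,2])/K[0,0]*dep,(v-K[1,2])/K[1,1]*dep,dep],-1)
    return p@np.array(cam["rotation"]).T+np.array(cam["origin"])
def proj(cam,P):
    c=(np.atleast_2d(P)-np.array(cam["origin"]))@np.array(cam["rotation"]); q=c@np.array(cam["K"]).T
    return q[:,:2]/q[:,2:]
E
python3 - <<'E'
from h import *
s=monitor.read_state(); print({k:np.round(v,3).tolist() for k,v in s.items()})
for n in("scene","top","wrist"):
    m=optics.camera_model(n);print(n,np.round(m["K"],1).tolist(),np.round(m["origin"],3),np.round(m["rotation"],3).tolist())
    if n!="wrist":
        p,d=optics.grab_frame(n);cv2.imwrite(f"pics/{n}0.png",p);np.save(f"{n}0.npy",d)
E
```

```text
{'time': 0.0, 'joint_positions': [-84.706, 17.959, 85.857, -0.001, 76.261, -12.8], 'joint_velocities': [-0.063, -0.064, 0.07, 0.016, 0.034, -0.06], 'joint_efforts': [0.0, -41.227, -25.974, -0.0, 0.004, -0.0], 'ee_pos': [0.163, -0.499, 0.231], 'eef_rot': [-179.925, -0.016, 18.095], 'ft_force': [0.485, 0.236, -0.47], 'torque': [0.013, 0.014, -0.015], 'gripper_width': 0.998}
scene [[522.7, 0.0, 265.4], [0.0, 522.7, 210.8], [0.0, 0.0, 1.0]] [-0.618  0.2    0.95 ] [-126.208, 0.238, -100.844]
top [[400.0, 0.0, 278.5], [0.0, 400.0, 202.7], [0.0, 0.0, 1.0]] [ 0.382 -0.025  1.016] [-168.342, -0.097, -81.286]
wrist [[371.8, 0.0, 279.3], [0.0, 371.8, 207.9], [0.0, 0.0, 1.0]] [ 0.233 -0.476  0.374] [162.882, -0.039, -71.82]
```

```bash
python3 - <<'E'
s=open('h.py').read()
s=s.replace('np.array(m["rotation"])','rot(m)').replace('np.array(cam["rotation"])','rot(cam)')
s+='''
def rot(m): return R.from_euler("xyz",m["rotation"],degrees=True).as_matrix()
'''
open('h.py','w').write(s)
E
python3 -c "
from h import *
c=optics.camera_model('top');d=np.load('top0.npy');P=cloud(c,d);print(P[::60,::80].round(3).tolist())"
```

```text
[[[1.007, 0.822, 0.078], [0.868, 0.444, 0.323], [0.962, 0.332, 0.228], [0.991, 0.155, 0.226], [1.014, -0.023, 0.231], [1.046, -0.201, 0.226], [0.907, -0.294, 0.416]], [[0.761, 0.639, 0.233], [0.916, 0.626, -0.016], [0.951, 0.401, -0.015], [0.987, 0.177, -0.018], [1.021, -0.048, -0.017], [0.913, -0.221, 0.202], [0.921, -0.385, 0.23]], [[0.628, 0.599, 0.233], [0.74, 0.581, -0.017], [0.74, 0.33, 0.072], [0.883, 0.176, -0.202], [0.881, -0.076, -0.109], [0.871, -0.288, -0.011], [0.906, -0.506, -0.013]], [[0.503, 0.561, 0.233], [0.53, 0.407, 0.222], [0.603, 0.321, 0.001], [0.623, 0.108, 0.046], [0.663, -0.093, 0.012], [0.695, -0.298, 0.012], [0.731, -0.51, -0.002]], [[0.386, 0.528, 0.23], [0.418, 0.498, -0.018], [0.446, 0.277, 0.037], [0.479, 0.087, -0.002], [0.51, -0.114, -0.001], [0.481, -0.206, 0.381], [0.5, -0.331, 0.383]], [[0.241, 0.658, -0.016], [0.27, 0.466, -0.03], [0.303, 0.258, -0.003], [0.333, 0.062, -0.0], [0.363, -0.133, 0.0], [0.392, -0.311, 0.06], [0.423, -0.524, -0.0]], [[0.104, 0.617, -0.017], [0.149, 0.396, 0.048], [0.17, 0.223, 0.018], [0.26, 0.016, 0.353], [0.225, -0.151, 0.004], [0.258, -0.331, 0.035], [0.282, -0.531, -0.0]]]
```

View pics/top0.png

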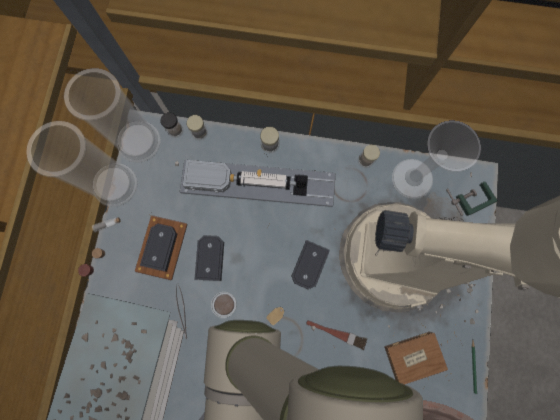

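View pics/scene0.png

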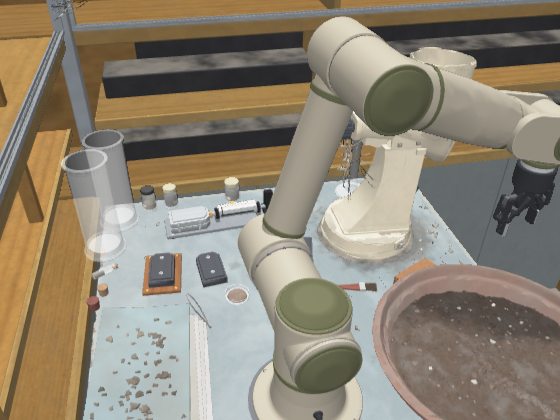

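```bash
python3 - <<'E'
from h import *
for n in("top","scene"):
    c=optics.camera_model(n);P=cloud(c,np.load(n+'0.npy'))
    g={}
    x0,y0=-.2,-.7
    G=np.full((24,26),-1.)
    for p in P.reshape(-1,3):
        i=int((p[0]-x0)//.04);j=int((p[1]-y0)//.04)
        if 0<=i<24 and 0<=j<26 and p[2]>-.1: G[i,j]=max(G[i,j],p[2])
    print(n,"cols y",[round(y0+.04*j,2) for j in range(26)])
    for i in range(23,-1,-1): print(f"{x0+.04*i:5.2f}",' '.join(f"{int(v*100):3d}" if v>-.5 else '  .' for v in G[i]))
E
```

```text
top cols y [-0.7, -0.66, -0.62, -0.58, -0.54, -0.5, -0.46, -0.42, -0.38, -0.34, -0.3, -0.26, -0.22, -0.18, -0.14, -0.1, -0.06, -0.02, 0.02, 0.06, 0.1, 0.14, 0.18, 0.22, 0.26, 0.3]
 0.72   .   .   .   0   1   0   0  25  26  26  26   7   7   0   0   0   0   0   7   7   0   0   0   7   7   7
 0.68   .   .   .   2   2   2   1  25  25  24  26   0   7   0   1   1   1   1   6   3   0   0   0   0   0   0
 0.64   .   .   .   1   2   2   2   0  26  26  26   0   0   0   2   1   9   5   5   6   5   5   5   5   1   0
 0.60   .   .   .   0   0   2   1   0   5   6   6   6   0   0   1   2   9   5   6   6   5   5   5   5   1   0
 0.56   .   .   .   .   .   .   .   .  25  24   .   7   6   0   1   1   1   1   1   1   1   4   5   5   1   0
 0.52   .   .   .   .   .   .   .  49  50  38  37  38  38  37   0   0   0   0   0   0   0   0   0   0   0   0
 0.48   .   .   .   0   0   .   .  38  51  38  38  38  38  38   2   2   0   0   0   0   0   0   0   3   3   3
 0.44   .   .   .   0   0   1  28  49  51  38  37  38  38  37   3   2   0   0   0   0   2   3   2   4   4   3
 0.40   .   .   .   0   0   1  43  47  1
[... 3841 characters left out ...]
  28  28  28  23   0   0   2   4   4   4
 0.00   .   .   .  12   9   9   9   9   9  10  10  10  10  13  13  27  29  29  29  27   1   0   2   3   3   4
-0.04   .   .   .   9   9   9   9   9  10  10  10  10  10  13  13  27  29  29  29  27   1   0   1   3   4   4
-0.08   .   .   .   .   9  10  10  10  11  12  11  10  10  13  13  23  28  29  28   4   .   .   .   .   .   .
-0.12   .   .   .   .   .   9  10  10  12  12  10  10  10  14  13  23  26  26  25   .   .   .   .   .   .   .
-0.16   .   .   .   .   .   8  10  12  12  10  10  10  11  14   .   .   .   .   .   .   .   .   .   .   .   .
-0.20   .   .   .   .   .   .  10  12  12   9   9  10  14  14   .   .   .   .   .   .   .   .   .   .   .   .
```

Request:
play_rows:
  motion:
    - [[28.5,-43.2,-3],0]
    - [[28.5,-43.2,-3],0]
    - [[28.5,-43.2,-3],0]
    - [[28.5,-43.2,-3],0]
    - [[28.5,-43.2,-3],0]
    - [[28.5,-43.2,-3],0]
    - [[28.5,-43.2,-3],0]
    - [[28.5,-43.2,-3],0]
    - [[28.5,-43.2,-3],0]
    - [[28.5,-43.2,-3],0]
    - [[28.5,-43.2,-3],0]
    - [[28.5,-43.2,-3],0]

```text
time: 1.1
ee_pos: [0.2938, -0.0193, 0.2602]
eef_rot: [180.0, -0.0, 18.1]
ft_force: [1.2, -1.2, -0.3]
gripper_width: 0.999
```

```bash
python3 - <<'E'
from h import *
ims=[]
for n in("top","wrist"):
    c=optics.camera_model(n);p,d=optics.grab_frame(n);cv2.imwrite(f"pics/{n}1.png",p);np.save(f"{n}1.npy",d);np.save(f"{n}1c.npy",c,allow_pickle=True);ims.append(p)
cv2.imwrite("pics/both1.png",cv2.resize(np.vstack(ims)[:, :],(450,675))[:600] if 0 else cv2.resize(np.hstack(ims),(800,300)))
t=cv2.resize(ims[0][100:420,60:360],None,fx=1.87,fy=1.87,interpolation=cv2.INTER_CUBIC);cv2.imwrite("pics/topz1.png",t)
print(monitor.read_state()["joint_positions"],monitor.read_state()["time"])
E
```

```text
[-2.64400596e+01 -1.49722849e+01  1.15314952e+02  6.79671491e-02
  7.96255882e+01  4.47796859e+01] 1.2
```

View pics/topz1.png

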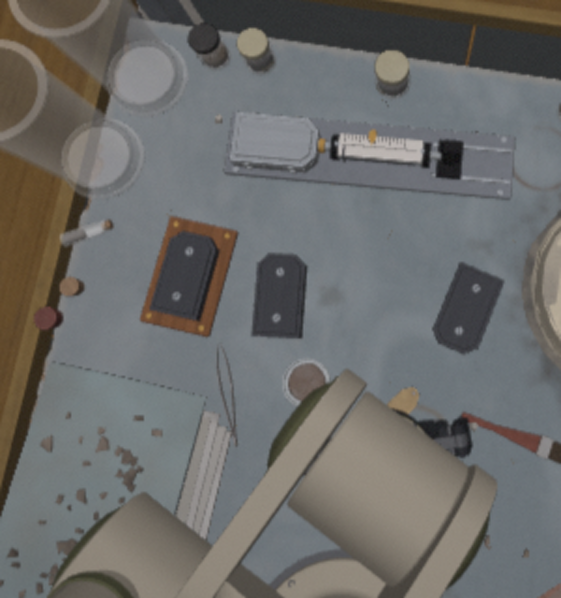

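View pics/wrist1.png

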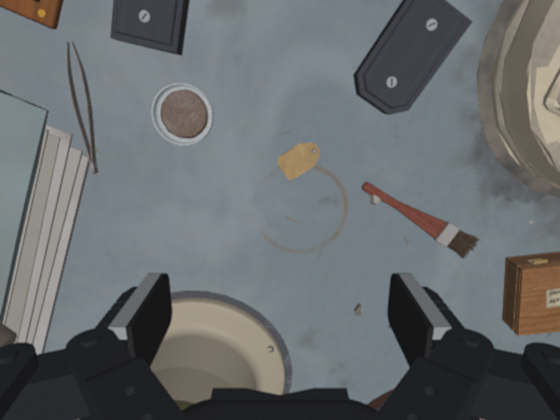

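```bash
cat >> h.py <<'E'
def rects(P,mask,z,cam,amin=150):
    """components of mask: minAreaRect of contour cast to plane z"""
    out=[]
    n,l,s,_=cv2.connectedComponentsWithStats(mask.astype(np.uint8),connectivity=4)
    for i in range(1,n):
        if s[i,4]<amin: continue
        c=max(cv2.findContours((l==i).astype(np.uint8),cv2.RETR_EXTERNAL,cv2.CHAIN_APPROX_NONE)[0],key=len)[:,0]
        w=cast(cam,c,z)[:,:2].astype(np.float32)
        (cx,cy),(a,b),_=r=cv2.minAreaRect(w); q=cv2.boxPoints(r)
        e=max((q[1]-q[0],q[2]-q[1]),key=np.linalg.norm)
        ang=np.degrees(np.arctan2(e[1],e[0]))%180
        area=cv2.contourArea((w*1000).reshape(-1,1,2))/1e6
        M=cv2.moments((w*1e3).reshape(-1,1,2)); cen=np.array([M['m10'],M['m01']])/M['m00']/1e3
        u=np.array([np.cos(np.radians(ang)),np.sin(np.radians(ang))])
        if (cen-[cx,cy])@u>0: ang-=180      # chamfer end lies away from centroid shift
        out.append(dict(c=np.round([cx,cy],4),size=np.round([max(a,b),min(a,b)],4),yaw=round(ang,1),area=round(area,5),shift=round(float((cen-[cx,cy])@u),4),px=c.mean(0).round()))
    return out
E
python3 - <<'E'
from h import *
c=optics.camera_model("top");p=cv2.imread("pics/top1.png");d=np.load("top1.npy");P=cloud(c,d)
z=P[...,2];box=(P[...,0]>.25)&(P[...,0]<.72)&(P[...,1]>-.15)&(P[...,1]<.42)
g=p.max(2)
for nm,m,zz in(("dark bench",box&(g<75)&(z>.01)&(z<.03),.02),("base plate",box&(g<75)&(z>.03)&(z<.045),.032),("box",box&(z>.04)&(z<.058)&(P[...,0]>.5),.046),("rigbase",box&(z>.008)&(z<.058)&(P[...,0]>.5),.012)):
    print(nm)
    for r in rects(P,m,zz,c): print(r)
hsv=cv2.cvtColor(p,cv2.COLOR_BGR2HSV)
wood=box&(hsv[...,1]>130)&(hsv[...,0]<18)&(g>60); 
print("wood");[print(r) for r in rects(P,wood,.012,c)]
E
```

```text
dark bench
{'c': array([0.423 , 0.1525]), 'size': array([0.1064, 0.0634]), 'yaw': np.float32(5.9), 'area': 0.00612, 'shift': -0.0014, 'px': array([209., 259.])}
{'c': array([ 0.4416, -0.0937]), 'size': array([0.1074, 0.0619]), 'yaw': np.float32(165.7), 'area': 0.00606, 'shift': -0.0016, 'px': array([309., 265.])}
base plate
{'c': array([0.4307, 0.2792]), 'size': array([0.1079, 0.0629]), 'yaw': np.float32(-4.1), 'area': 0.00603, 'shift': 0.0008, 'px': array([158., 247.])}
box
{'c': array([0.6294, 0.1106]), 'size': array([0.2801, 0.0736]), 'yaw': np.float32(-85.8), 'area': 0.01145, 'shift': 0.0336, 'px': array([237., 177.])}
rigbase
{'c': array([0.6764, 0.3782]), 'size': array([0.1002, 0.0569]), 'yaw': np.float32(137.7), 'area': 0.00269, 'shift': -0.0017, 'px': array([143., 149.])}
{'c': array([0.6326, 0.0669]), 'size': array([0.3966, 0.091 ]), 'yaw': np.float32(-86.4), 'area': 0.03434, 'shift': 0.0001, 'px': array([258., 183.])}
{'c': array([0.5703, 0.4025]), 'size': array([0.1034, 0.0533]), 'yaw': np.float32(-9.5), 'area': 0.00254, 'shift': 0.0029, 'px': array([125., 187.])}
wood
{'c': array([0.4302, 0.2786]), 'size': array([0.1391, 0.0903]), 'yaw': np.float32(176.0), 'area': 0.003, 'shift': -0.0026, 'px': array([165., 249.])}
```

```bash
cat >> h.py <<'E'
def to(pos,yaw,pos0=None,yaw0=None):
    s=monitor.read_state(); p0=np.array(s["ee_pos"]) if pos0 is None else np.array(pos0); y0=s["eef_rot"][2] if yaw0 is None else yaw0
    a=np.radians(y0); x=np.array([np.cos(a),np.sin(a),0]);y=np.array([np.sin(a),-np.cos(a),0]);z=np.array([0,0,-1.])
    d=np.array(pos)-p0; t=np.radians((y0-yaw+180)%360-180)
    print("shift cm",np.round([d@x*100,d@y*100,d@z*100],2),"turn rad",round(t,3),"rows>=",round(max(np.linalg.norm(d)/.0417,abs(t)/.125),1))
E
python3 - <<'E'
from h import *
to([.4416-.06*np.cos(np.radians(14.3)),-.0937+.06*np.sin(np.radians(14.3)),.2],-14.3)
E
```

```text
shift cm [6.42 8.8  6.03] turn rad 0.577 rows>= 4.6
```

Request:
play_rows:
  motion:
    - [[6.4,8.8,6],0.577]
    - [[6.4,8.8,6],0.577]
    - [[6.4,8.8,6],0.577]
    - [[6.4,8.8,6],0.577]
    - [[6.4,8.8,6],0.577]
    - [[6.4,8.8,6],0.577]
    - [[6.4,8.8,6],0.577]
  claw: 8.54

```text
time: 1.78
ee_pos: [0.382, -0.0857, 0.1999]
eef_rot: [-180.0, 0.0, -14.9]
ft_force: [0.4, -0.1, 0.3]
gripper_width: 1.001
```

```bash
python3 - <<'E'
from h import *
c=optics.camera_model("top");P=cloud(c,np.load("top0.npy")).reshape(-1,3);k=P[(P[:,2]>.25)&(P[:,2]<.45)&(P[:,0]>.38)&(P[:,0]<.6)&(P[:,1]<0)&(P[:,1]>-.3)]
k=k[np.argsort(-k[:,1])][:8];print(k.round(3).tolist())
print(monitor.read_state()["ee_pos"],monitor.read_state()["eef_rot"],optics.camera_model("wrist"))
c=optics.camera_model("wrist");p,d=optics.grab_frame("wrist");cv2.imwrite("pics/w2.png",p);np.save("w2.npy",d)
P=cloud(c,d);z=P[...,2];g=p.max(2);print(np.median(z[z>0][::50]))
for zz in(.02,.025):
  for r in rects(P,(g<90)&(z>.012)&(z<.035),zz,c,1500): print(zz,r)
E
```

```text
[[0.496, -0.176, 0.347], [0.496, -0.176, 0.36], [0.494, -0.177, 0.361], [0.5, -0.177, 0.358], [0.501, -0.177, 0.358], [0.506, -0.177, 0.348], [0.493, -0.177, 0.347], [0.498, -0.177, 0.358]]
[ 0.38201542 -0.08573029  0.19985363] [-1.79997195e+02  2.42459625e-02 -1.48716454e+01] {'K': array([[371.78684326,   0.        , 279.33102041],
       [  0.        , 371.78684326, 207.93744536],
       [  0.        ,   0.        ,   1.        ]]), 'origin': array([ 0.45343759, -0.10570821,  0.34323094]), 'rotation': array([ 1.62908412e+02, -1.13533450e-01, -1.04784251e+02])}
0.0019556527061713735
0.02 {'c': array([ 0.4393, -0.0954]), 'size': array([0.109 , 0.0632]), 'yaw': np.float32(165.9), 'area': 0.00657, 'shift': -0.0012, 'px': array([271., 104.])}
0.02 {'c': array([0.4198, 0.1492]), 'size': array([0.1082, 0.0689]), 'yaw': np.float32(5.7), 'area': 0.00506, 'shift': -0.0118, 'px': array([ 27., 208.])}
0.025 {'c': array([ 0.4395, -0.0955]), 'size': array([0.1074, 0.0622]), 'yaw': np.float32(165.9), 'area': 0.00637, 'shift': -0.0012, 'px': array([271., 104.])}
0.025 {'c': array([0.4203, 0.1452]), 'size': array([0.1065, 0.0679]), 'yaw': np.float32(5.7), 'area': 0.00491, 'shift': -0.0116, 'px': array([ 27., 208.])}
```

View pics/w2.png

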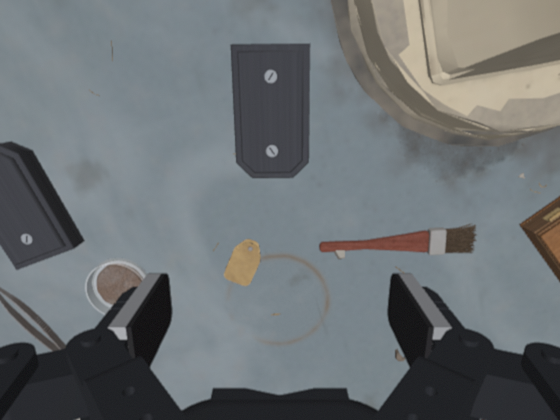

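```bash
python3 - <<'E'
from h import *
to([.4395,-.0954,.0],-14.1)
E
```

```text
shift cm [ 5.8  -0.52 20.01] turn rad -0.013 rows>= 5.0
```

Request:
play_rows:
  motion:
    - [[5.8,-0.5,4],-0.013]
    - [[5.8,-0.5,8],-0.013]
    - [[5.8,-0.5,12],-0.013]
    - [[5.8,-0.5,15],-0.013]
    - [[5.8,-0.5,17.5],-0.013]
    - [[5.8,-0.5,19],-0.013]
    - [[5.8,-0.5,20],-0.013]
    - [[5.8,-0.5,20],-0.013]
    - [[5.8,-0.5,20],-0.013]

```text
time: 2.58
ee_pos: [0.44, -0.0957, 0.0008]
eef_rot: [180.0, -0.1, -14.2]
ft_force: [0.4, 0.4, 0.4]
gripper_width: 0.999
```

Request:
play_rows:
  motion:
    - [[0,0,0],0]
    - [[0,0,0],0]
    - [[0,0,0],0]
    - [[0,0,0],0]
    - [[0,0,0],0]
    - [[0,0,0],0]
  claw: 5

```text
time: 3.08
ee_pos: [0.4404, -0.0956, 0.0017]
eef_rot: [180.0, -0.1, -14.2]
ft_force: [-3.2, 2.5, 11.8]
gripper_width: 0.734
```

Request:
play_rows:
  motion:
    - [[0,0,-1],0]
    - [[0,0,-2],0]
    - [[0,0,-4],0]
    - [[0,0,-7],0]
    - [[0,0,-11],0]
    - [[0,0,-15],0]
    - [[0,0,-15],0]

```text
time: 3.67
ee_pos: [0.4423, -0.0966, 0.1574]
eef_rot: [179.8, -0.7, -14.2]
ft_force: [1.8, -0.3, -2.8]
gripper_width: 0.728
```

```bash
python3 - <<'E'
from h import *
to([.63,.094,.25],93.6)
E
```

```text
shift cm [ 13.53 -23.08  -9.26] turn rad -1.881 rows>= 15.1
```

Request:
play_rows:
  motion:
    - [[13.5,-23.1,-9.3],-1.881]
    - [[13.5,-23.1,-9.3],-1.881]
    - [[13.5,-23.1,-9.3],-1.881]
    - [[13.5,-23.1,-9.3],-1.881]
    - [[13.5,-23.1,-9.3],-1.881]
    - [[13.5,-23.1,-9.3],-1.881]
    - [[13.5,-23.1,-9.3],-1.881]
    - [[13.5,-23.1,-9.3],-1.881]
    - [[13.5,-23.1,-9.3],-1.881]
    - [[13.5,-23.1,-9.3],-1.881]
    - [[13.5,-23.1,-9.3],-1.881]
    - [[13.5,-23.1,-9.3],-1.881]

```text
time: 4.67
ee_pos: [0.6267, 0.0955, 0.2424]
eef_rot: [-179.9, 0.0, 72.1]
ft_force: [-0.2, 0.5, -4.0]
gripper_width: 0.724
```

```bash
python3 - <<'E'
from h import *
to([.63,.094,.25],93.6)
E
```

```text
shift cm [-0.04  0.36 -0.76] turn rad -0.375 rows>= 3.0
```

Request:
play_rows:
  motion:
    - [[0,0.3,-0.7],-0.375]
    - [[0,0.3,-0.7],-0.375]
    - [[0,0.3,-0.7],-0.375]
    - [[0,0.3,-0.7],-0.375]
    - [[0,0.3,-0.7],-0.375]
    - [[0,0.3,-0.7],-0.375]

```text
time: 5.17
ee_pos: [0.6298, 0.0945, 0.2497]
eef_rot: [-180.0, -0.0, 93.0]
ft_force: [-0.3, 0.3, -4.5]
gripper_width: 0.731
```

```bash
python3 - <<'E'
from h import *
s=monitor.read_state();print(np.round(s["ee_pos"],4),np.round(s["eef_rot"],2),s["gripper_width"])
c=optics.camera_model("wrist");p,d=optics.grab_frame("wrist");cv2.imwrite("pics/w3.png",p);np.save("w3.npy",d);np.save("w3c.npy",c,allow_pickle=True)
P=cloud(c,d);z=P[...,2]
for r in rects(P,(z>.04)&(z<.058)&(P[...,1]>.12),.046,c,1500): print(r)
t=np.array(s["ee_pos"]);h=np.abs(P-t).max(2)<.1
zz=z[h];print(np.histogram(zz,bins=20))
E
```

```text
[0.6298 0.0945 0.2497] [-179.95   -0.     93.01] 0.7310015928935236
{'c': array([0.6224, 0.1815]), 'size': array([0.1222, 0.0737]), 'yaw': np.float32(-86.7), 'area': 0.00714, 'shift': 0.008, 'px': array([278.,  67.])}
(array([  284,   284,   422,  1155,  9973, 30447,   799,   899,   861,
        1203,   492,  1599,  2688,  7896,  3800,  2516,  4764,  5867,
        4497,  1958]), array([0.24931683, 0.25384338, 0.25836992, 0.26289647, 0.26742302,
       0.27194956, 0.27647611, 0.28100265, 0.2855292 , 0.29005574,
       0.29458229, 0.29910884, 0.30363538, 0.30816193, 0.31268847,
       0.31721502, 0.32174156, 0.32626811, 0.33079466, 0.3353212 ,
       0.33984775]))
```

View pics/w3.png

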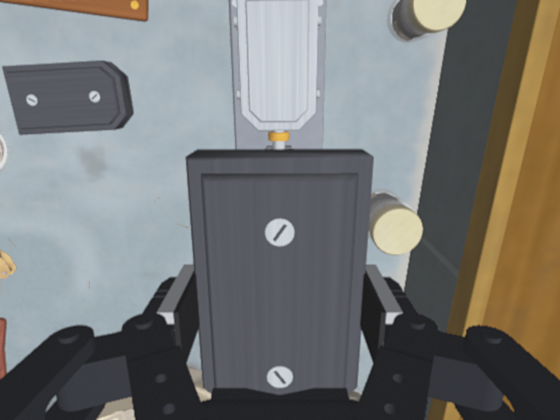

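Request:
play_rows:
  motion:
    - [[-3.5,0,0],0]
    - [[-3.5,0,0],0]
    - [[-3.5,0,0],0]
    - [[-3.5,0,0],0]

```text
time: 5.55
ee_pos: [0.632, 0.0595, 0.2499]
eef_rot: [-180.0, -0.0, 93.1]
ft_force: [-0.5, 0.7, -4.8]
gripper_width: 0.727
```

```bash
python3 - <<'E'
from h import *
s=monitor.read_state();t=np.array(s["ee_pos"]);yw=s["eef_rot"][2];print(np.round(t,4),yw)
c=optics.camera_model("wrist");p,d=optics.grab_frame("wrist");cv2.imwrite("pics/w4.png",p)
P=cloud(c,d);z=P[...,2]
for lo,hi,pl in((.04,.0485,.046),(.0488,.056,.051),(.04,.058,.046),(.008,.058,.012)):
  for r in rects(P,(z>lo)&(z<hi)&(P[...,1]>.10),pl,c,800): print(lo,r)
g=cv2.cvtColor(p,cv2.COLOR_BGR2GRAY).astype(float)
prof=g[120:420,240:262].mean(1);gr=np.gradient(prof);print([(120+i,round(gr[i],1)) for i in range(1,299) if abs(gr[i])>2 and abs(gr[i])>=abs(gr[i-1]) and abs(gr[i])>=abs(gr[i+1])])
a=np.radians(yw);X=np.array([np.cos(a),np.sin(a),0]);Y=np.array([np.sin(a),-np.cos(a),0])
for row,h in((150,.0),(160,.019),(174,.024)): print(row,h,((cast(c,[[279,row]],t[2]+h)-t)@np.c_[X,Y]).round(4))
row=g[230:240,170:390].mean(0);gr=np.gradient(row);print([(170+i,round(gr[i],1)) for i in range(1,219) if abs(gr[i])>4 and abs(gr[i])>=abs(gr[i-1]) and abs(gr[i])>=abs(gr[i+1])])
E
```

```text
[0.632  0.0595 0.2499] 93.10770563822012
0.04 {'c': array([0.6234, 0.1627]), 'size': array([0.0896, 0.0737]), 'yaw': np.float32(93.2), 'area': 0.00147, 'shift': -0.003, 'px': array([278.,  55.])}
0.0488 {'c': array([0.6228, 0.1754]), 'size': array([0.0623, 0.0524]), 'yaw': np.float32(-86.6), 'area': 0.00307, 'shift': 0.001, 'px': array([277.,  36.])}
0.04 {'c': array([0.624 , 0.1529]), 'size': array([0.1093, 0.0737]), 'yaw': np.float32(-86.8), 'area': 0.00533, 'shift': 0.0122, 'px': array([278.,  64.])}
0.008 {'c': array([0.6241, 0.1549]), 'size': array([0.1204, 0.0894]), 'yaw': np.float32(-86.4), 'area': 0.01026, 'shift': 0.0019, 'px': array([278.,  64.])}
0.008 {'c': array([0.4183, 0.1539]), 'size': array([0.1171, 0.0656]), 'yaw': np.float32(6.1), 'area': 0.00719, 'shift': -0.0013, 'px': array([59., 58.])}
[(123, np.float64(2.5)), (131, np.float64(-5.7)), (136, np.float64(5.1)), (149, np.float64(-42.5)), (152, np.float64(5.5)), (157, np.float64(9.2)), (173, np.float64(-14.6)), (176, np.float64(5.5)), (389, np.float64(-13.7))]
150 0.0 [[ 0.0532 -0.0013]]
160 0.019 [[ 0.0527 -0.0012]]
174 0.024 [[ 0.0489 -0.0012]]
[(191, np.float64(-44.2)), (204, np.float64(-11.0)), (207, np.float64(9.3)), (265, np.float64(39.2)), (274, np.float64(-17.5)), (282, np.float64(15.5)), (294, np.float64(-39.3)), (352, np.float64(-4.4)), (355, np.float64(5.9)), (368, np.float64(32.7))]
```

View pics/w4.png

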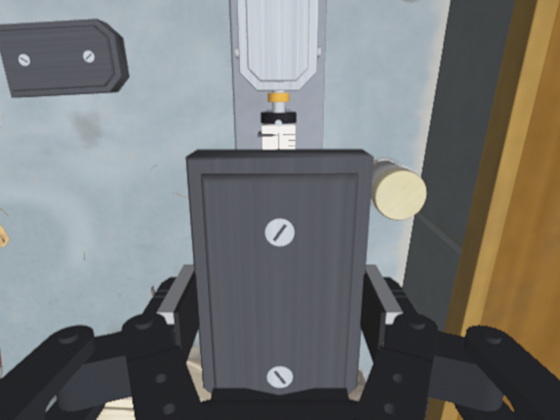

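```bash
cat >> h.py <<'E'
def peaks(v,off,th):
    gr=np.gradient(v);o=[]
    for i in range(1,len(v)-1):
        if abs(gr[i])>th and abs(gr[i])>=abs(gr[i-1]) and abs(gr[i])>abs(gr[i+1]):
            a,b,c=abs(gr[i-1:i+2]);o.append((round(off+i+.5*(a-c)/(a-2*b+c-1e-9),1),round(gr[i],1)))
    return [(float(x),float(y)) for x,y in o]
def toolf(c,uv,zz,t,yw):
    a=np.radians(yw);X=np.array([np.cos(a),np.sin(a),0]);Y=np.array([np.sin(a),-np.cos(a),0]);return ((cast(c,uv,zz)-t)@np.c_[X,Y]).round(4)
E
python3 - <<'E'
from h import *
p=cv2.imread("pics/w3.png");g=cv2.cvtColor(p,cv2.COLOR_BGR2GRAY).astype(float)
c=np.load("w3c.npy",allow_pickle=True).item();t=np.array([.6298,.0945,.2497]);yw=93.01
print("rows",peaks(g[60:150,255:268].mean(1),60,2.5),peaks(g[60:150,290:304].mean(1),60,2.5))
for r in(20,50,80): print(r,peaks(g[r-4:r+4,215:345].mean(0),215,2.5))
E
python3 -c "
import cv2
p=cv2.imread('pics/w3.png')[0:160,210:350];cv2.imwrite('pics/w3z.png',cv2.resize(p,None,fx=3.6,fy=3.6,interpolation=cv2.INTER_NEAREST))"
```

```text
rows [(115.3, -3.2), (119.9, -8.4), (122.2, 12.9), (129.2, -17.7), (132.0, 3.5)] [(119.8, -5.4), (122.1, 8.7), (125.3, -3.3), (128.8, -14.1)]
20 [(228.7, -26.1), (231.3, 19.6), (232.7, 15.2), (236.1, -12.3), (237.9, 18.2), (245.0, -24.1), (247.1, 22.9), (259.9, 2.7), (264.0, -3.0), (301.8, 3.2), (306.8, -8.4), (309.2, 8.9), (317.3, -7.8), (321.0, -12.8), (325.7, 8.6)]
50 [(230.0, -27.2), (232.1, 18.8), (236.2, -4.1), (238.8, 24.4), (246.0, -23.6), (248.1, 22.6), (261.0, 3.1), (264.4, -3.5), (280.0, -2.8), (296.1, 3.9), (302.1, 2.8), (306.7, -8.8), (308.8, 10.1), (316.6, -22.3), (325.6, 7.5)]
80 [(231.2, -23.8), (233.8, 16.9), (240.1, 22.6), (247.0, -23.2), (249.1, 22.8), (261.9, 3.1), (264.8, -3.8), (277.1, 2.6), (280.4, -2.9), (291.1, -2.6), (295.8, 5.1), (298.1, -3.4), (302.3, 2.6), (306.1, -8.1), (308.4, 7.4), (315.8, -20.9), (324.8, 9.4)]
```

View pics/w3z.png

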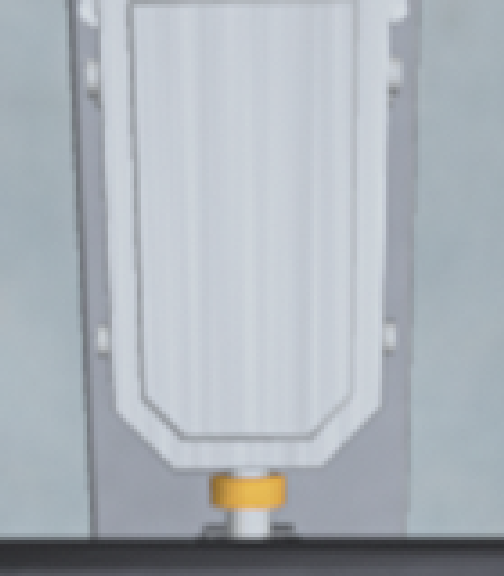

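```bash
python3 - <<'E'
from h import *
c=np.load("w3c.npy",allow_pickle=True).item();t=np.array([.6298,.0945,.2497]);yw=93.01
p=cv2.imread("pics/w3.png");g=cv2.cvtColor(p,cv2.COLOR_BGR2GRAY).astype(float);print(np.round(g[0:8,255:300].mean(1),0))
for zz in(.046,.051):
  L=toolf(c,[(246.05,20),(247.05,50),(248.05,80)],zz,t,yw);Rr=toolf(c,[(308,20),(307.75,50),(307.25,80)],zz,t,yw);E=toolf(c,[(278,121),(278,1)],zz,t,yw);D=toolf(c,[(278,129.2)],zz,t,yw)
  print(zz,L.tolist(),Rr.tolist(),E.tolist(),D.tolist())
# deck side edges
L=toolf(c,[(237.9,20),(238.8,50),(240.1,80)],.046,t,yw);Rr=toolf(c,[(317.3,20),(316.6,50),(315.8,80)],.046,t,yw);print(L.tolist(),Rr.tolist())
print("plate",toolf(c,[(205.5,235),(353.5,235),(279.5,174),(279.5,157)],t[2]+.0215,t,yw))
E
```

```text
[180. 195. 203. 203. 203. 203. 203. 203.]
0.046 [[0.1331, -0.0296], [0.1096, -0.0293], [0.0851, -0.029]] [[0.1331, 0.0228], [0.1097, 0.0231], [0.0852, 0.0232]] [[0.0498, -0.0026], [0.1475, -0.0026]] [[0.0425, -0.0026]]
0.051 [[0.1322, -0.0292], [0.1091, -0.0289], [0.085, -0.0286]] [[0.1323, 0.0224], [0.1092, 0.0228], [0.085, 0.0229]] [[0.0501, -0.0026], [0.1464, -0.0026]] [[0.0429, -0.0025]]
[[0.1331, -0.0365], [0.1096, -0.0365], [0.0851, -0.0361]] [[0.1332, 0.0306], [0.1097, 0.0307], [0.0852, 0.0308]]
plate [[ 0.0265 -0.027 ]
 [ 0.0266  0.025 ]
 [ 0.0484 -0.001 ]
 [ 0.0541 -0.001 ]]
```

```bash
python3 - <<'E'
from h import *
to([.6226,.1947,.075],93.6)
E
```

```text
shift cm [13.51 -0.19 17.5 ] turn rad -0.008 rows>= 5.3
```

Request:
play_rows:
  motion:
    - [[4,-0.1,1],-0.008]
    - [[8,-0.2,4],-0.008]
    - [[11,-0.2,7],-0.008]
    - [[13.5,-0.2,10.5],-0.008]
    - [[13.5,-0.2,14],-0.008]
    - [[13.5,-0.2,16.5],-0.008]
    - [[13.5,-0.2,17.5],-0.008]
    - [[13.5,-0.2,17.5],-0.008]
    - [[13.5,-0.2,17.5],-0.008]
    - [[13.5,-0.2,17.5],-0.008]

```text
time: 6.43
ee_pos: [0.6239, 0.1942, 0.0777]
eef_rot: [179.7, -0.0, 93.6]
ft_force: [0.8, 0.3, -3.9]
gripper_width: 0.726
```

```bash
python3 - <<'E'
from h import *
print(monitor.read_state()["gripper_width"]);to([.6226,.1947,.0465],93.6)
E
```

```text
0.7263198410989744
shift cm [ 0.06 -0.12  3.12] turn rad 0.001 rows>= 0.7
```

Request:
play_rows:
  motion:
    - [[0,0,0],0]
    - [[0,0,0],0]
    - [[0,0,0],0]

```text
time: 6.68
ee_pos: [0.6229, 0.1941, 0.0761]
eef_rot: [179.9, -0.0, 93.7]
ft_force: [-0.7, -0.2, -4.4]
gripper_width: 0.728
```

Request:
play_rows:
  motion:
    - [[0.05,0,0.6],0]
    - [[0.05,0,1.2],0]
    - [[0.05,0,1.7],0]
    - [[0.05,0,2.1],0]
    - [[0.05,0,2.4],0]
    - [[0.05,0,2.6],0]
    - [[0.05,0,2.8],0]
    - [[0.05,0,2.9],0]
    - [[0.05,0,2.9],0]
    - [[0.05,0,2.9],0]
    - [[0.05,0,2.9],0]

```text
time: 7.6
ee_pos: [0.6224, 0.1947, 0.0478]
eef_rot: [180.0, 0.0, 93.7]
ft_force: [-7.2, -1.4, 8.2]
gripper_width: 0.73
```

Request:
play_rows:
  motion:
    - [[0,0,0],0]
    - [[0,0,0],0]
    - [[0,0,0],0]
    - [[0,0,0],0]
    - [[0,0,-4],0]
    - [[0,0,-8],0]
    - [[0,0,-12],0]
    - [[-4,0,-16],0]
    - [[-8,0,-16],0]
    - [[-8,0,-16],0]
    - [[-8,0,-16],0]
  claw: 8.54

```text
time: 8.52
ee_pos: [0.6282, 0.1121, 0.2069]
eef_rot: [179.9, 0.0, 93.5]
ft_force: [0.6, 1.3, -0.5]
gripper_width: 1.001
```

```bash
cat >> h.py <<'E'
def look(name,bands,xy=None):
    s=monitor.read_state();t=np.array(s["ee_pos"]);yw=s["eef_rot"][2];c=optics.camera_model("wrist");p,d=optics.grab_frame("wrist");cv2.imwrite(f"pics/{name}.png",p);np.save(name+".npy",d);np.save(name+"c.npy",dict(c=c,t=t,yw=yw),allow_pickle=True)
    P=cloud(c,d);z=P[...,2];g=p.max(2)
    print("tcp",t.round(4),round(yw,2),"w",round(s["gripper_width"],3))
    near=(np.abs(P[...,:2]-np.array(xy)).max(2)<.085) if xy is not None else True
    for lo,hi,pl in bands:
        for r in rects(P,(g<110)&(z>lo)&(z<hi)&near,pl,c,1200):
            i=(g<110)&(z>lo)&(z<hi)&(np.hypot(P[...,0]-r['c'][0],P[...,1]-r['c'][1])<.022);print(r,"zmed",np.median(z[i]).round(4),"tool",toolf(c,[r['px']],pl,t,yw)[0])
    return p,P
E
python3 - <<'E'
from h import *
look("w5",[(.055,.08,.066)],(.6226,.1947))
E
```

```text
tcp [0.6282 0.1121 0.2069] 93.46 w 1.001
{'c': array([0.6215, 0.1928]), 'size': array([0.1078, 0.0638]), 'yaw': np.float32(-86.2), 'area': 0.00659, 'shift': 0.0013, 'px': array([278.,  71.])} zmed 0.0717 tool [ 0.0892 -0.002 ]
```

```bash
python3 - <<'E'
from h import *
to([.48,.159,.2],-174)
E
```

```text
shift cm [  5.41 -14.46   0.59] turn rad -1.614 rows>= 12.9
```

Request:
play_rows:
  motion:
    - [[5.4,-14.5,0.6],-1.614]
    - [[5.4,-14.5,0.6],-1.614]
    - [[5.4,-14.5,0.6],-1.614]
    - [[5.4,-14.5,0.6],-1.614]
    - [[5.4,-14.5,0.6],-1.614]
    - [[5.4,-14.5,0.6],-1.614]
    - [[5.4,-14.5,0.6],-1.614]
    - [[5.4,-14.5,0.6],-1.614]
    - [[5.4,-14.5,0.6],-1.614]
    - [[5.4,-14.5,0.6],-1.614]
    - [[5.4,-14.5,0.6],-1.614]
    - [[5.4,-14.5,0.6],-1.614]

```text
time: 9.57
ee_pos: [0.4788, 0.1607, 0.1992]
eef_rot: [180.0, -0.1, -180.0]
ft_force: [0.6, 0.3, -0.5]
gripper_width: 0.999
```

Request:
play_rows:
  motion:
    - [[0,0,0],-0.13]
    - [[0,0,0],-0.13]
    - [[0,0,0],-0.13]
    - [[0,0,0],-0.13]

```text
time: 9.9
ee_pos: [0.4791, 0.16, 0.1997]
eef_rot: [180.0, -0.0, -173.1]
ft_force: [0.4, -0.4, 0.5]
gripper_width: 1.002
```

```bash
python3 - <<'E'
from h import *
print(monitor.read_state()["joint_positions"])
look("w6",[(.012,.035,.02)],(.42,.153))
E
```

```text
[ 5.15288015e+00  1.70198369e+01  9.19361545e+01  9.54023745e-03
  7.10792108e+01 -9.17449067e+01]
tcp [0.4791 0.16   0.1997] -173.11 w 1.002
{'c': array([0.4198, 0.1533]), 'size': array([0.1092, 0.0634]), 'yaw': np.float32(6.2), 'area': 0.00658, 'shift': -0.0015, 'px': array([281., 105.])} zmed 0.0257 tool [0.0673 0.0002]
```

```bash
python3 - <<'E'
from h import *
to([.4189,.1542,.003],-173.8)
E
```

```text
shift cm [ 6.05  0.16 19.67] turn rad 0.013 rows>= 4.9
```

Request:
play_rows:
  motion:
    - [[6,0.15,4],0.013]
    - [[6,0.15,8],0.013]
    - [[6,0.15,12],0.013]
    - [[6,0.15,15],0.013]
    - [[6,0.15,17.5],0.013]
    - [[6,0.15,19],0.013]
    - [[6,0.15,19.7],0.013]
    - [[6,0.15,19.7],0.013]
    - [[6,0.15,19.7],0.013]
    - [[6,0.15,19.7],0.013]

```text
time: 10.78
ee_pos: [0.4205, 0.1537, 0.0042]
eef_rot: [-180.0, 0.1, -173.7]
ft_force: [0.9, -0.1, 0.8]
gripper_width: 0.997
```

Request:
play_rows:
  motion:
    - [[0,0,0],0]
    - [[0,0,0],0]
    - [[0,0,0],0]
    - [[0,0,0],0]
    - [[0,0,0],0]
    - [[0,0,0],0]
  claw: 5

```text
time: 11.28
ee_pos: [0.4203, 0.1537, 0.0043]
eef_rot: [-180.0, 0.1, -173.7]
ft_force: [-3.1, -1.0, 13.8]
gripper_width: 0.729
```

Request:
play_rows:
  motion:
    - [[0,0,-1],0]
    - [[0,0,-2],0]
    - [[0,0,-4],0]
    - [[0,0,-7],0]
    - [[0,0,-11],0]
    - [[0,0,-15],0]
    - [[0,0,-17],0]
    - [[0,0,-17],0]
    - [[0,0,-17],0]

```text
time: 12.03
ee_pos: [0.4195, 0.1536, 0.1731]
eef_rot: [-180.0, 0.1, -173.7]
ft_force: [0.1, 0.7, -4.3]
gripper_width: 0.73
```

```bash
python3 - <<'E'
from h import *
to([.6226,.1947,.17],93.65)
E
```

```text
shift cm [-20.64   1.85   0.31] turn rad 1.617 rows>= 12.9
```

Request:
play_rows:
  motion:
    - [[-20.6,1.85,0.3],1.617]
    - [[-20.6,1.85,0.3],1.617]
    - [[-20.6,1.85,0.3],1.617]
    - [[-20.6,1.85,0.3],1.617]
    - [[-20.6,1.85,0.3],1.617]
    - [[-20.6,1.85,0.3],1.617]
    - [[-20.6,1.85,0.3],1.617]
    - [[-20.6,1.85,0.3],1.617]
    - [[-20.6,1.85,0.3],1.617]
    - [[-20.6,1.85,0.3],1.617]
    - [[-20.6,1.85,0.3],1.617]
    - [[-20.6,1.85,0.3],1.617]

```text
time: 13.03
ee_pos: [0.6214, 0.1944, 0.1666]
eef_rot: [-179.7, -0.0, 100.0]
ft_force: [0.9, -0.2, -3.8]
gripper_width: 0.732
```

Request:
play_rows:
  motion:
    - [[0,0,0],0.13]
    - [[0,0,0],0.13]
    - [[0,0,0],0.13]
    - [[0,0,0],0.13]
    - [[0,0,0],0.13]

```text
time: 13.45
ee_pos: [0.6222, 0.1946, 0.1692]
eef_rot: [-179.9, 0.0, 93.1]
ft_force: [-0.3, 0.5, -3.8]
gripper_width: 0.726
```

```bash
cat >> h.py <<'E'
def held(name,und):
    """held plate offset in tool frame; und = underside z relative to TCP"""
    s=monitor.read_state();t=np.array(s["ee_pos"]);yw=s["eef_rot"][2];c=optics.camera_model("wrist");p,d=optics.grab_frame("wrist");cv2.imwrite(f"pics/{name}.png",p)
    g=cv2.cvtColor(p,cv2.COLOR_BGR2GRAY).astype(float)
    pk=peaks(g[140:200,235:262].mean(1),140,3);print("tcp",t.round(4),round(yw,2),"w",round(s["gripper_width"],3),pk)
    for r,_ in pk: print(r,"as step",toolf(c,[(279.5,r)],t[2]+und+.0225,t,yw)[0,0]-.0495,"as deck",toolf(c,[(279.5,r)],t[2]+und+.020,t,yw)[0,0]-.055)
    print(peaks(g[230:240,185:375].mean(0),185,5))
E
python3 - <<'E'
from h import *
held("w7",-.0043); to([.6224,.1947,.098],93.65)
E
```

```text
tcp [0.6222 0.1946 0.1692] 93.07 w 0.726 [(149.2, -15.4), (152.8, 4.1), (158.1, 9.2), (173.0, -12.7), (176.4, 4.9)]
149.2 as step 0.006699999999999998 as deck 0.0008000000000000021
152.8 as step 0.005499999999999998 as deck -0.0003999999999999976
158.1 as step 0.003699999999999995 as deck -0.0022000000000000006
173.0 as step -0.0014000000000000054 as deck -0.0075
176.4 as step -0.002600000000000005 as deck -0.0087
[(192.9, -44.7), (205.7, -9.5), (208.4, 8.9), (265.5, 32.2), (274.2, -17.2), (281.2, 15.3), (293.5, -32.1), (353.5, 5.1), (366.1, 33.4)]
shift cm [0.01 0.02 7.15] turn rad -0.011 rows>= 1.7
```

Request:
play_rows:
  motion:
    - [[0.05,0,2],-0.011]
    - [[0.05,0,4],-0.011]
    - [[0.05,0,6],-0.011]
    - [[0.05,0,7],-0.011]
    - [[0.05,0,7.1],-0.011]
    - [[0.05,0,7.1],-0.011]
    - [[0.05,0,7.1],-0.011]
    - [[0.05,0,7.1],-0.011]
    - [[0.05,0,7.1],-0.011]

```text
time: 14.25
ee_pos: [0.6228, 0.1952, 0.1002]
eef_rot: [179.9, -0.0, 93.6]
ft_force: [-0.2, -0.0, -2.9]
gripper_width: 0.724
```

```bash
python3 - <<'E'
from h import *
to([.6224,.1952,.070],93.65)
E
```

```text
shift cm [ 0.   -0.04  3.02] turn rad -0.002 rows>= 0.7
```

Request:
play_rows:
  motion:
    - [[0,0,0.6],0]
    - [[0,0,1.2],0]
    - [[0,0,1.7],0]
    - [[0,0,2.1],0]
    - [[0,0,2.4],0]
    - [[0,0,2.6],0]
    - [[0,0,2.8],0]
    - [[0,0,2.9],0]
    - [[0,0,3],0]
    - [[0,0,3],0]
    - [[0,0,3],0]
    - [[0,0,3],0]

```text
time: 15.25
ee_pos: [0.6224, 0.1951, 0.0705]
eef_rot: [180.0, 0.0, 93.6]
ft_force: [-5.4, -1.0, 6.6]
gripper_width: 0.726
```

Request:
play_rows:
  motion:
    - [[0,0,0],0]
    - [[0,0,0],0]
    - [[0,0,0],0]
    - [[0,0,0],0]
    - [[0,0,-4],0]
    - [[0,0,-8],0]
    - [[0,0,-12],0]
    - [[-4,0,-15],0]
    - [[-8,0,-15],0]
    - [[-8,0,-15],0]
    - [[-8,0,-15],0]
  claw: 8.54

```text
time: 16.17
ee_pos: [0.6277, 0.1131, 0.2193]
eef_rot: [180.0, 0.0, 93.4]
ft_force: [0.5, 0.5, -0.8]
gripper_width: 0.999
```

```bash
python3 - <<'E'
from h import *
look("w8",[(.078,.1,.086)],(.6226,.1947))
p,d=optics.grab_frame("top");c=optics.camera_model("top");P=cloud(c,d);z=P[...,2];g=p.max(2)
for r in rects(P,(g<75)&(z>.02)&(z<.05)&(P[...,0]>.3)&(P[...,0]<.54)&(P[...,1]>.15)&(P[...,1]<.4),.032,c): print(r)
to([.49,.275,.22],175.9)
E
```

```text
tcp [0.6277 0.1131 0.2193] 93.36 w 0.999
{'c': array([0.6215, 0.1922]), 'size': array([0.1077, 0.0638]), 'yaw': np.float32(-86.6), 'area': 0.0066, 'shift': 0.0014, 'px': array([279.,  72.])} zmed 0.0917 tool [ 0.0882 -0.0014]
shift cm [ 16.74 -12.7   -0.17] turn rad -1.437 rows>= 11.5
```

Request:
play_rows:
  motion:
    - [[16.7,-12.7,0],-1.437]
    - [[16.7,-12.7,0],-1.437]
    - [[16.7,-12.7,0],-1.437]
    - [[16.7,-12.7,0],-1.437]
    - [[16.7,-12.7,0],-1.437]
    - [[16.7,-12.7,0],-1.437]
    - [[16.7,-12.7,0],-1.437]
    - [[16.7,-12.7,0],-1.437]
    - [[16.7,-12.7,0],-1.437]
    - [[16.7,-12.7,0],-1.437]
    - [[16.7,-12.7,0],-1.437]
    - [[16.7,-12.7,0],-1.437]

```text
time: 17.27
ee_pos: [0.4894, 0.2755, 0.2183]
eef_rot: [-180.0, -0.1, 176.4]
ft_force: [-0.6, 0.2, 0.3]
gripper_width: 1.0
```

Request:
play_rows:
  motion:
    - [[0,0,0],0]
    - [[0,0,0],0]
    - [[0,0,0],0]

```text
time: 17.52
ee_pos: [0.4898, 0.2747, 0.2187]
eef_rot: [-180.0, -0.0, 175.8]
ft_force: [-0.4, 0.6, -0.5]
gripper_width: 0.995
```

```bash
python3 - <<'E'
from h import *
p,P=look("w9",[(.024,.045,.032)],(.43,.279))
E
```

```text
tcp [0.4898 0.2747 0.2187] 175.82 w 0.995
{'c': array([0.4271, 0.2795]), 'size': array([0.1087, 0.0639]), 'yaw': np.float32(-4.0), 'area': 0.00667, 'shift': 0.0013, 'px': array([281., 101.])} zmed 0.0377 tool [ 0.0702 -0.    ]
```

```bash
python3 - <<'E'
from h import *
to([.4270,.2805,.016],176)
E
```

```text
shift cm [ 6.32  0.13 20.28] turn rad -0.003 rows>= 5.1
```

Request:
play_rows:
  motion:
    - [[6.3,0.13,4],0]
    - [[6.3,0.13,8],0]
    - [[6.3,0.13,12],0]
    - [[6.3,0.13,15],0]
    - [[6.3,0.13,17.5],0]
    - [[6.3,0.13,19],0]
    - [[6.3,0.13,20.3],0]
    - [[6.3,0.13,20.3],0]
    - [[6.3,0.13,20.3],0]
    - [[6.3,0.13,20.3],0]

```text
time: 18.4
ee_pos: [0.428, 0.2802, 0.0169]
eef_rot: [180.0, 0.1, 175.9]
ft_force: [0.5, 0.7, 0.9]
gripper_width: 1.004
```

Request:
play_rows:
  motion:
    - [[0,0,0],0]
    - [[0,0,0],0]
    - [[0,0,0],0]
    - [[0,0,0],0]
    - [[0,0,0],0]
    - [[0,0,0],0]
  claw: 5

```text
time: 18.9
ee_pos: [0.428, 0.2802, 0.0175]
eef_rot: [179.9, 0.1, 175.9]
ft_force: [-3.7, -1.3, 10.5]
gripper_width: 0.731
```

Request:
play_rows:
  motion:
    - [[0,0,-0.5],0]
    - [[0,0,-1],0]
    - [[0,0,-2],0]
    - [[0,0,-5],0]
    - [[0,0,-9],0]
    - [[0,0,-13],0]
    - [[0,0,-16],0]
    - [[0,0,-17],0]
    - [[0,0,-17],0]
    - [[0,0,-17],0]

```text
time: 19.73
ee_pos: [0.4268, 0.2797, 0.1848]
eef_rot: [-180.0, -0.1, 175.9]
ft_force: [-0.8, -0.7, -4.6]
gripper_width: 0.722
```

```bash
python3 - <<'E'
from h import *
held("w10",-.004)
to([.6224,.1952,.19],93.65)
E
```

```text
tcp [0.4268 0.2797 0.1848] 175.88 w 0.722 [(148.5, -34.4), (151.9, 4.5), (157.1, 9.4), (172.0, -12.6), (175.4, 4.4)]
148.5 as step 0.008899999999999998 as deck 0.0030000000000000027
151.9 as step 0.0076999999999999985 as deck 0.001899999999999999
157.1 as step 0.005999999999999998 as deck 0.00010000000000000286
172.0 as step 0.000899999999999998 as deck -0.0051
175.4 as step -0.00030000000000000165 as deck -0.0063
[(193.5, -38.8), (195.9, 8.4), (206.0, -9.6), (208.9, 8.3), (265.6, 24.5), (273.8, -19.2), (279.6, 14.3), (293.0, -28.3), (349.7, -6.3), (352.5, 8.0), (365.1, 33.8)]
shift cm [-20.14  -7.    -0.6 ] turn rad 1.435 rows>= 11.5
```

Request:
play_rows:
  motion:
    - [[-20.1,-7,-0.6],1.435]
    - [[-20.1,-7,-0.6],1.435]
    - [[-20.1,-7,-0.6],1.435]
    - [[-20.1,-7,-0.6],1.435]
    - [[-20.1,-7,-0.6],1.435]
    - [[-20.1,-7,-0.6],1.435]
    - [[-20.1,-7,-0.6],1.435]
    - [[-20.1,-7,-0.6],1.435]
    - [[-20.1,-7,-0.6],1.435]
    - [[-20.1,-7,-0.6],1.435]
    - [[-20.1,-7,-0.6],1.435]
    - [[-20.1,-7,-0.6],1.435]

```text
time: 20.78
ee_pos: [0.6221, 0.1955, 0.1887]
eef_rot: [-179.7, 0.0, 93.3]
ft_force: [0.3, -1.1, -4.9]
gripper_width: 0.725
```

Request:
play_rows:
  motion:
    - [[0,0,2],0]
    - [[0,0,4],0]
    - [[0,0,6],0]
    - [[0,0,7],0]
    - [[0,0,7],0]
    - [[0,0,7],0]
    - [[0,0,7],0]

```text
time: 21.37
ee_pos: [0.6234, 0.1957, 0.1228]
eef_rot: [179.9, -0.0, 93.7]
ft_force: [-0.0, 0.6, -3.6]
gripper_width: 0.724
```

```bash
python3 - <<'E'
from h import *
print(monitor.read_state()["gripper_width"]);to([.6224,.1952,.0910],93.65)
E
```

```text
0.723860073611119
shift cm [-0.05 -0.1   3.18] turn rad 0.0 rows>= 0.8
```

Request:
play_rows:
  motion:
    - [[-0.05,-0.06,0.6],0]
    - [[-0.05,-0.06,1.2],0]
    - [[-0.05,-0.06,1.7],0]
    - [[-0.05,-0.06,2.1],0]
    - [[-0.05,-0.06,2.4],0]
    - [[-0.05,-0.06,2.7],0]
    - [[-0.05,-0.06,2.9],0]
    - [[-0.05,-0.06,3],0]
    - [[-0.05,-0.06,3.1],0]
    - [[-0.05,-0.06,3.1],0]
    - [[-0.05,-0.06,3.1],0]
    - [[-0.05,-0.06,3.1],0]

```text
time: 22.37
ee_pos: [0.6224, 0.1952, 0.0916]
eef_rot: [180.0, 0.0, 93.7]
ft_force: [-4.0, 0.4, 2.8]
gripper_width: 0.722
```

Request:
play_rows:
  motion:
    - [[0,0,0],0]
    - [[0,0,0],0]
    - [[0,0,0],0]
    - [[0,0,0],0]
    - [[0,0,-4],0]
    - [[0,0,-8],0]
    - [[0,0,-12],0]
    - [[-4,0,-13],0]
    - [[-8,0,-13],0]
    - [[-8,0,-13],0]
    - [[-8,0,-13],0]
    - [[-8,0,-13],0]
  claw: 8.54

```text
time: 23.37
ee_pos: [0.6274, 0.1155, 0.2209]
eef_rot: [-180.0, -0.0, 93.7]
ft_force: [0.5, -0.1, 0.3]
gripper_width: 0.998
```

```bash
python3 - <<'E'
from h import *
look("w11",[(.098,.12,.106)],(.6226,.1947))
E
```

```text
tcp [0.6274 0.1155 0.2209] 93.65 w 0.998
{'c': array([0.6215, 0.1919]), 'size': array([0.1055, 0.0639]), 'yaw': np.float32(-86.2), 'area': 0.00649, 'shift': 0.0013, 'px': array([280.,  76.])} zmed 0.1117 tool [ 0.0849 -0.0008]
```

Request:
play_rows:
  motion:
    - [[-4,0,1],0]
    - [[-8,0,2],0]
    - [[-12,0,3],0]
    - [[-15,0,3],0]
    - [[-15,0,3],0]
    - [[-15,0,3],0]
    - [[-15,0,3],0]

```text
time: 24.0
ee_pos: [0.6372, -0.0329, 0.191]
eef_rot: [180.0, -0.0, 93.7]
ft_force: [0.5, -0.1, 1.1]
gripper_width: 1.001
```

```bash
python3 - <<'E'
from h import *
p,P=look("w12",[(.06,.1,.09)],(.63,-.05))
E
```

```text
tcp [ 0.6372 -0.0329  0.191 ] 93.74 w 1.001
{'c': array([ 0.6362, -0.0383]), 'size': array([0.032 , 0.0196]), 'yaw': np.float32(93.8), 'area': 0.00059, 'shift': -0.0005, 'px': array([279., 214.])} zmed 0.09 tool [-0.0057 -0.0013]
```

View pics/w12.png

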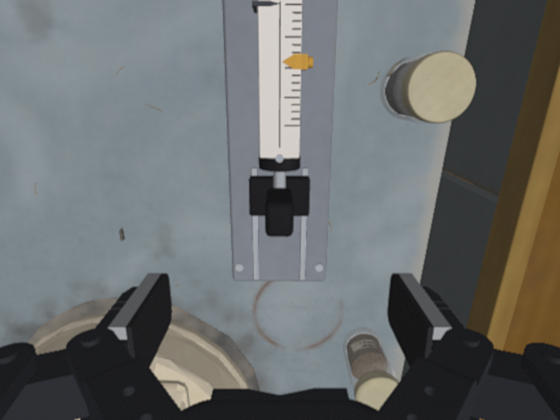

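Request:
play_rows:
  motion:
    - [[4,0,1],0]
    - [[4,0,1],0]
    - [[4,0,1],0]
    - [[4,0,1],0]
    - [[4,0,1],0]
  claw: 4.2

```text
time: 24.47
ee_pos: [0.6347, 0.0057, 0.1814]
eef_rot: [180.0, 0.0, 93.7]
ft_force: [0.0, -0.0, 0.4]
gripper_width: 0.493
```

```bash
python3 - <<'E'
from h import *
p,P=look("w13",[(.075,.1,.09)],(.63,-.05))
s=np.load("w13c.npy",allow_pickle=True).item();c,t,yw=s["c"],s["t"],s["yw"]
hsv=cv2.cvtColor(p,cv2.COLOR_BGR2HSV);g=p.max(2)
b=(hsv[...,1]>150)&(hsv[...,0]>10)&(hsv[...,0]<30)&(P[...,2]>.03)&(P[...,2]<.08)
n,l,st,_=cv2.connectedComponentsWithStats(b.astype(np.uint8))
for i in range(1,n):
    if st[i,4]>30: v,u=np.where(l==i); print("brass",st[i],"tip u",u.min(),"rows at tip",v[u<=u.min()+1].mean(),"z",np.median(P[...,2][l==i]))
np.set_printoptions(linewidth=250)
print("pointer rows",peaks(g[15:75,262:274].astype(float).mean(1),15,6));print("left",peaks(g[15:75,250:260].astype(float).mean(1),15,6))
print("z scale",np.median(P[70:90,265:275,2]),"z at pointer",P[30:60:3,264,2].round(3))
cv2.imwrite("pics/w13z.png",cv2.resize(p[10:170,210:350],None,fx=3.7,fy=3.7,interpolation=cv2.INTER_NEAREST))
j=(P[...,2]>.06)&(P[...,2]<.078)&(P[...,1]<-.05)&(P[...,0]>.65);print("jar13",P[j].min(0),P[j].max(0))
E
```

```text
tcp [0.6347 0.0057 0.1814] 93.7 w 0.493
brass [267  10  27  14 312] tip u 267 rows at tip 16.76 z 0.045098175710130195
brass [284 113  28  13 268] tip u 284 rows at tip 119.33333333333333 z 0.05903663392148181
pointer rows [(21.2, -12.0), (24.8, 8.9), (35.1, -36.6), (51.2, 66.2), (61.9, -52.3), (66.0, 53.4)]
left [(37.0, -14.3), (51.3, 19.6), (61.6, -22.2), (67.5, 18.4)]
z scale 0.05480018258599484 z at pointer [0.013 0.013 0.049 0.05  0.05  0.05  0.049 0.047 0.055 0.055]Traceback (most recent call last):
  File "<stdin>", line 13, in <module>
    return umr_minimum(a, axis, None, out, keepdims, initial, where)
ValueError: zero-size array to reduction operation minimum which has no identity
```

View pics/w13z.png

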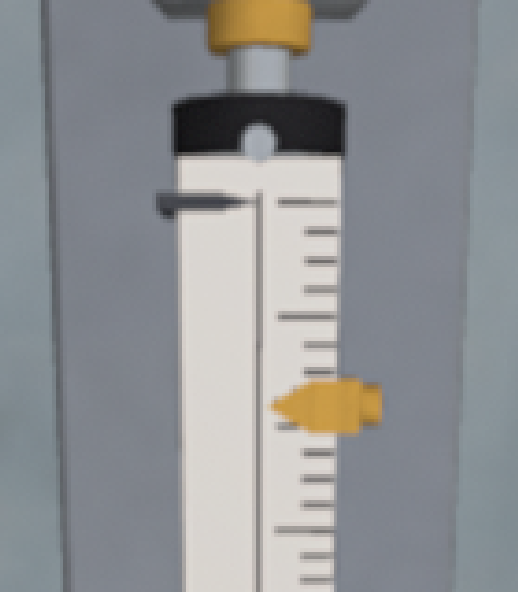

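```bash
python3 - <<'E'
from h import *
s=np.load("w13c.npy",allow_pickle=True).item();c,t,yw=s["c"],s["t"],s["yw"]
for z in(.055,.057,.059): print(z,toolf(c,[(278.1,64.6),(283,119.7),(278,58+6.3),(283,95.4),(283,125.4),(283,153)],z,t,93.6).tolist())
P=cloud(c,np.load("w13.npy"));print("pointer z",P[64:67,255:276:3,2].round(4).tolist(),"marker z",P[119:121,284:300:3,2].round(4).tolist())
s=np.load("w12c.npy",allow_pickle=True).item();P=cloud(s["c"],np.load("w12.npy"));p=cv2.imread("pics/w12.png")
for z in(.07,.074): print("jar13",cast(s["c"],[(377,390)],z))
c=s["c"];print("grip top", [r for r in rects(P,(P[...,2]>.08)&(P[...,2]<.1)&(p.max(2)<60),.09,c,200)])
g=cv2.cvtColor(p,cv2.COLOR_BGR2GRAY).astype(float);print(peaks(g[170:245,272:286].mean(1),170,4))
E
```

```text
0.055 [[0.0926, -0.0022], [0.0562, 0.0014], [0.0928, -0.0022], [0.0726, 0.0013], [0.0522, 0.0014], [0.0326, 0.0015]]
0.057 [[0.0925, -0.0022], [0.0563, 0.0014], [0.0927, -0.0022], [0.0726, 0.0013], [0.0524, 0.0014], [0.0329, 0.0015]]
0.059 [[0.0923, -0.0022], [0.0564, 0.0013], [0.0925, -0.0022], [0.0726, 0.0012], [0.0525, 0.0014], [0.0332, 0.0015]]
pointer z [[0.0595, 0.057, 0.0566, 0.0571, 0.0593, 0.0582, 0.0592], [0.0576, 0.0594, 0.0583, 0.0582, 0.0574, 0.0585, 0.0554], [0.0558, 0.0552, 0.0554, 0.0548, 0.0539, 0.055, 0.0551]] marker z [[0.0594, 0.0608, 0.0595, 0.0583, 0.06, 0.0609], [0.0591, 0.0591, 0.0586, 0.0603, 0.0602, 0.059]]
jar13 [[ 0.73321786 -0.20148917  0.07      ]]
jar13 [[ 0.73167494 -0.19782006  0.074     ]]
grip top [{'c': array([ 0.6364, -0.0407]), 'size': array([0.027 , 0.0194]), 'yaw': np.float32(93.8), 'area': 0.00048, 'shift': -0.0002, 'px': array([279., 217.])}]
[(170.5, 41.7), (175.1, -5.4), (187.8, -39.8), (235.8, 37.2)]
```

```bash
python3 - <<'E'
from h import *
to([.6373,-.040,.052],93.6)
E
```

```text
shift cm [-4.55 -0.03 12.93] turn rad 0.001 rows>= 3.3
```

Request:
play_rows:
  motion:
    - [[-2.5,0,1],0]
    - [[-4.55,0,3],0]
    - [[-4.55,0,5],0]
    - [[-4.55,0,7.5],0]
    - [[-4.55,0,10],0]
    - [[-4.55,0,12],0]
    - [[-4.55,0,12.9],0]
    - [[-4.55,0,12.9],0]
    - [[-4.55,0,12.9],0]
    - [[-4.55,0,12.9],0]
    - [[-4.55,0,12.9],0]

```text
time: 25.43
ee_pos: [0.6382, -0.0401, 0.0536]
eef_rot: [179.9, 0.0, 93.7]
ft_force: [-0.5, -0.0, -0.2]
gripper_width: 0.491
```

Request:
play_rows:
  motion:
    - [[0,0,0],0]
    - [[0,0,0],0]
    - [[0,0,0],0]
    - [[0,0,0],0]
    - [[0,0,0],0]
    - [[0,0,0],0]
  claw: 1

```text
time: 25.93
ee_pos: [0.6374, -0.04, 0.0529]
eef_rot: [180.0, 0.0, 93.7]
ft_force: [-3.8, 0.2, 5.5]
gripper_width: 0.227
```

Request:
play_rows:
  motion:
    - [[-0.5,0,0],0]
    - [[-1,0,0],0]
    - [[-1.5,0,0],0]
    - [[-2,0,0],0]
    - [[-2.5,0,0],0]
    - [[-3,0,0],0]
    - [[-3.4,0,0],0]
    - [[-3.6,0,0],0]
    - [[-3.6,0,0],0]
    - [[-3.6,0,0],0]

```text
time: 26.77
ee_pos: [0.6396, -0.0752, 0.0529]
eef_rot: [-180.0, -0.1, 93.7]
ft_force: [-5.2, 4.3, 7.6]
gripper_width: 0.226
```

```bash
python3 - <<'E'
from h import *
s=monitor.read_state();print(np.round(s["ee_pos"],4),np.round(s["ft_force"],1),s["gripper_width"],s["time"])
for n in("scene","top"):
    p,d=optics.grab_frame(n);cv2.imwrite(f"pics/{n}p.png",p);c=optics.camera_model(n)
    for nm,z in(("marker",(.6374-.002,.0629,.058)),):
        uv=proj(c,[[.632,.05,.058]])[0];print(n,uv)
        u,v=uv.astype(int); cr=p[max(0,v-35):v+35,u-50:u+50];cv2.imwrite(f"pics/{n}pz.png",cv2.resize(cr,(560,392),interpolation=cv2.INTER_CUBIC))
a=[cv2.imread(f"pics/{n}pz.png") for n in("scene","top")];cv2.imwrite("pics/pz.png",cv2.resize(np.vstack(a),(428,600)))
E
```

```text
[ 0.6396 -0.0752  0.0529] [-5.2  4.3  7.6] 0.2257418658760383 26.7667
scene [236.87105454 203.4011863 ]
top [263.21268739 178.76015204]
```

View pics/pz.png

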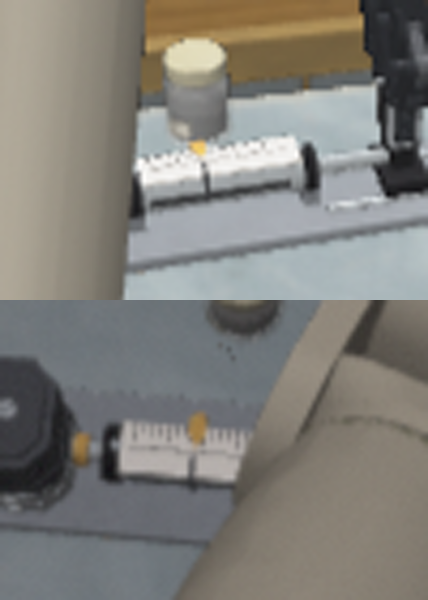

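```bash
python3 - <<'E'
from h import *
a=np.radians(-86.4);X=np.array([np.cos(a),np.sin(a)]);Yr=np.array([-X[1],X[0]]);o=np.array([.6225,.1945])
for n in("scene","top"):
    c=optics.camera_model(n);p=cv2.imread(f"pics/{n}p.png")
    # resample the scale plane z=.058 on a 0.5 mm rig grid
    xs=np.arange(.085,.205,.0005);ys=np.arange(-.02,.02,.0005)
    gx,gy=np.meshgrid(xs,ys);W=o+gx[...,None]*X+gy[...,None]*Yr
    uv=proj(c,np.c_[W.reshape(-1,2),np.full(gx.size,.058)]).reshape(*gx.shape,2).astype(np.float32)
    q=cv2.remap(p,uv[...,0],uv[...,1],cv2.INTER_CUBIC);cv2.imwrite(f"pics/{n}r.png",q)
    h=cv2.cvtColor(q,cv2.COLOR_BGR2HSV);b=(h[...,1]>120)&(h[...,0]>8)&(h[...,0]<30)&(gx>.11)
    print(n,"brass",gx[b].mean(),gx[b].min(),gx[b].max(),gy[b].min(),gy[b].max())
    g=q.max(2).astype(float)
    for y0 in(-.012,-.009,-.006,-.003,0,.003):
        i=np.argmin(abs(ys-y0));pr=g[i-2:i+3].mean(0);m=(xs>.125)&(xs<.17);k=np.argmin(np.where(m,pr,999));print(y0,round(xs[k],4),pr[k],np.median(pr[m]))
E
```

```text
scene brass 0.1322758620689656 0.12850000000000006 0.13600000000000007 0.004500000000000021 0.017500000000000033
-0.012 0.131 142.6 241.5
-0.009 0.1315 137.2 235.1
-0.006 0.1315 181.4 227.9
-0.003 0.1685 203.2 229.8
0 0.13 218.4 236.8
0.003 0.1485 217.4 232.8
top brass 0.13207718120805376 0.12800000000000006 0.13550000000000006 0.008000000000000024 0.019500000000000035
-0.012 0.1615 90.2 160.4
-0.009 0.161 92.2 178.4
-0.006 0.163 94.4 179.2
-0.003 0.163 96.8 176.3
0 0.163 101.8 159.7
0.003 0.1645 106.0 164.0
```

Request:
play_rows:
  motion:
    - [[-0.07,0,0],0]
    - [[-0.07,0,0],0]
    - [[-0.07,0,0],0]
    - [[-0.07,0,0],0]
    - [[-0.07,0,0],0]
    - [[-0.07,0,0],0]
    - [[-0.07,0,0],0]
    - [[-0.07,0,0],0]
    - [[-0.07,0,0],0]
    - [[-0.07,0,0],0]
    - [[-0.07,0,0],0]
    - [[-0.07,0,0],0]

```text
time: 27.87
ee_pos: [0.6396, -0.0757, 0.0529]
eef_rot: [-180.0, -0.1, 93.7]
ft_force: [-5.7, 3.8, 7.4]
gripper_width: 0.224
```

Request:
play_rows:
  motion:
    - [[0,0,0],0]
    - [[0,0,0],0]
    - [[0,0,0],0]
    - [[0,0,0],0]
    - [[0,0,0],0]
    - [[0,0,0],0]
    - [[0,0,0],0]
    - [[0,0,0],0]
    - [[0,0,0],0]
    - [[0,0,0],0]
    - [[0,0,0],0]
    - [[0,0,0],0]

```text
time: 28.87
ee_pos: [0.6396, -0.0757, 0.0529]
eef_rot: [-180.0, -0.1, 93.7]
ft_force: [-5.1, 3.5, 7.1]
gripper_width: 0.227
```

Request:
play_rows:
  motion:
    - [[0,0,0],0]
    - [[0,0,0],0]
    - [[0,0,0],0]
    - [[0,0,0],0]
    - [[0,0,0],0]
    - [[0,0,0],0]
    - [[0,0,0],0]
    - [[0,0,0],0]
    - [[0,0,0],0]
    - [[0,0,0],0]
    - [[0,0,0],0]
    - [[0,0,0],0]

```text
time: 29.87
ee_pos: [0.6396, -0.0757, 0.0529]
eef_rot: [-180.0, -0.1, 93.7]
ft_force: [-5.4, 4.1, 7.4]
gripper_width: 0.229
```

```bash
cat > sc.py <<'E'
from h import *
a=np.radians(-86.4);X=np.array([np.cos(a),np.sin(a)]);Yr=np.array([-X[1],X[0]]);o=np.array([.6225,.1945])
c=optics.camera_model("scene");p,_=optics.grab_frame("scene")
xs=np.arange(.085,.205,.0005);ys=np.arange(-.02,.02,.0005);gx,gy=np.meshgrid(xs,ys);W=o+gx[...,None]*X+gy[...,None]*Yr
uv=proj(c,np.c_[W.reshape(-1,2),np.full(gx.size,.058)]).reshape(*gx.shape,2).astype(np.float32)
q=cv2.remap(p,uv[...,0],uv[...,1],cv2.INTER_CUBIC);cv2.imwrite("pics/sc_r.png",q)
h=cv2.cvtColor(q,cv2.COLOR_BGR2HSV);b=(h[...,1]>120)&(h[...,0]>8)&(h[...,0]<30)&(gx>.11)
g=q.max(2).astype(float);print("brass",gx[b].mean().round(4),[(float(y0),float(xs[np.argmin(g[np.argmin(abs(ys-y0))-2:][:5].mean(0)[:-70])].round(4))) for y0 in(-.012,-.009,-.006)],monitor.read_state()["ft_force"].round(1) if hasattr(monitor.read_state()["ft_force"],"round") else "")
E
python3 sc.py
```

```text
brass 0.1323 [(-0.012, 0.085), (-0.009, 0.085), (-0.006, 0.085)] [-5.1  3.9  6.9]
```

```bash
sed -i 's/^g=q.*/g=q.max(2).astype(float);m=(xs>.092)\&(xs<.16)\nfor y0 in(-.013,-.011,-.009,-.007):\n    pr=255-g[np.argmin(abs(ys-y0))-1:][:3].mean(0);k=np.where(m,pr,0).argmax();w=slice(k-4,k+5);v=pr[w]-pr[w].min();print(y0,round((v*xs[w]).sum()\/v.sum(),4),pr[k])\nprint("brass",gx[b].mean().round(4),gx[b\&(gy<.009)].mean().round(4))/' sc.py; python3 sc.py
```

```text
-0.013 0.1313 101.66666666666666
-0.011 0.1314 106.0
-0.009 0.1316 100.0
-0.007 0.1317 84.0
brass 0.1323 0.1324
```

Request:
play_rows:
  motion:
    - [[0,0,0],0]
    - [[0,0,0],0]
    - [[0,0,0],0]
    - [[0,0,0],0]
    - [[0,0,0],0]
    - [[0,0,0],0]
    - [[0,0,0],0]
    - [[0,0,0],0]
    - [[0,0,0],0]
    - [[0,0,0],0]
    - [[0,0,0],0]
    - [[0,0,0],0]

```text
time: 30.97
ee_pos: [0.6396, -0.0757, 0.0529]
eef_rot: [-180.0, -0.1, 93.7]
ft_force: [-4.7, 4.4, 6.7]
gripper_width: 0.226
```

Request:
play_rows:
  motion:
    - [[-0.05,0,0],0]
    - [[-0.05,0,0],0]
    - [[-0.05,0,0],0]
    - [[-0.05,0,0],0]
    - [[-0.05,0,0],0]
    - [[-0.05,0,0],0]
    - [[-0.05,0,0],0]
    - [[-0.05,0,0],0]
    - [[-0.05,0,0],0]
    - [[-0.05,0,0],0]
    - [[-0.05,0,0],0]
    - [[-0.05,0,0],0]

```text
time: 31.97
ee_pos: [0.6396, -0.0762, 0.0529]
eef_rot: [-180.0, -0.1, 93.7]
ft_force: [-4.6, 5.0, 7.5]
gripper_width: 0.228
```

Request:
play_rows:
  motion:
    - [[0,0,0],0]
    - [[0,0,0],0]
    - [[0,0,0],0]
    - [[0,0,0],0]
    - [[0,0,0],0]
    - [[0,0,0],0]
    - [[0,0,0],0]
    - [[0,0,0],0]
    - [[0,0,0],0]
    - [[0,0,0],0]
    - [[0,0,0],0]
    - [[0,0,0],0]

```text
time: 32.97
ee_pos: [0.6396, -0.0762, 0.0529]
eef_rot: [-180.0, -0.1, 93.7]
ft_force: [-4.6, 4.9, 6.7]
gripper_width: 0.224
```

Request:
play_rows:
  motion:
    - [[0,0,0],0]
    - [[0,0,0],0]
    - [[0,0,0],0]
    - [[0,0,0],0]
    - [[0,0,0],0]
    - [[0,0,0],0]
    - [[0,0,0],0]
    - [[0,0,0],0]
    - [[0,0,0],0]
    - [[0,0,0],0]
    - [[0,0,0],0]
    - [[0,0,0],0]

```text
time: 33.97
ee_pos: [0.6396, -0.0762, 0.0529]
eef_rot: [-180.0, -0.1, 93.7]
ft_force: [-5.0, 4.1, 7.6]
gripper_width: 0.228
```

```bash
python3 sc.py
```

```text
-0.013 0.1318 101.66666666666666
-0.011 0.1321 85.66666666666666
-0.009 0.1323 69.33333333333334
-0.007 0.1327 61.66666666666666
brass 0.1323 0.1324
```

Request:
play_rows:
  motion:
    - [[0.5,0,0],0]
    - [[1,0,0],0]
    - [[1.5,0,0],0]
    - [[2,0,0],0]
    - [[2.5,0,0],0]
    - [[3,0,0],0]
    - [[3.4,0,0],0]
    - [[3.5,0,0],0]
    - [[3.5,0,0],0]
    - [[3.5,0,0],0]

```text
time: 34.85
ee_pos: [0.6375, -0.0417, 0.0529]
eef_rot: [180.0, -0.0, 93.7]
ft_force: [-4.6, 1.4, 6.6]
gripper_width: 0.227
```

Request:
play_rows:
  motion:
    - [[0,0,0],0]
    - [[0,0,0],0]
    - [[0,0,0],0]
    - [[0,0,0],0]
    - [[0,0,0],0]
    - [[0,0,-4],0]
    - [[0,0,-8],0]
    - [[0,0,-12],0]
    - [[4,0,-13],0]
    - [[4,0,-13],0]
    - [[4,0,-13],0]
    - [[4,0,-13],0]
  claw: 4.2

```text
time: 35.85
ee_pos: [0.6347, -0.0022, 0.1812]
eef_rot: [-179.9, -0.0, 93.7]
ft_force: [-0.6, -0.2, -0.5]
gripper_width: 0.492
```

```bash
python3 sc.py; python3 - <<'E'
from h import *
p,P=look("w14",[(.08,.1,.09)],(.63,-.05))
cv2.imwrite("pics/w14z.png",cv2.resize(p[10:300,190:370],None,fx=2,fy=2,interpolation=cv2.INTER_NEAREST))
g=p.max(2).astype(float);print(peaks(g[15:75,262:274].mean(1),15,6))
to([.6270,.1151,.22],93.65)
E
```

```text
-0.013 0.0957 110.0
-0.011 0.0958 125.0
-0.009 0.0961 137.0
-0.007 0.0963 138.33333333333331
brass 0.1323 0.1324
tcp [ 0.6347 -0.0026  0.1809] 93.65 w 0.493
[(21.8, -37.2), (37.8, 65.1), (48.4, -53.5), (52.8, 54.7)]
shift cm [11.82 -0.02 -3.91] turn rad -0.0 rows>= 3.0
```

View pics/w14z.png

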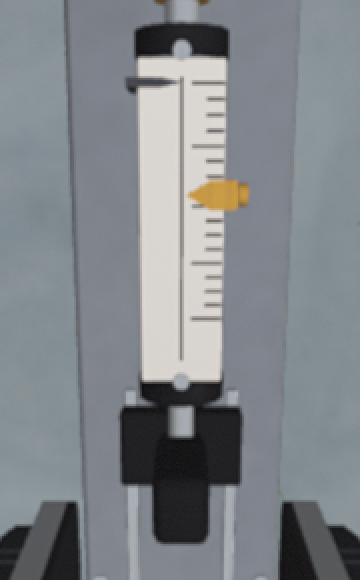

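Request:
play_rows:
  motion:
    - [[4,0,-2],0]
    - [[8,0,-3.9],0]
    - [[11.8,0,-3.9],0]
    - [[11.8,0,-3.9],0]
    - [[11.8,0,-3.9],0]
    - [[11.8,0,-3.9],0]
  claw: 8.54

```text
time: 36.45
ee_pos: [0.6274, 0.1148, 0.2201]
eef_rot: [-179.9, 0.0, 93.6]
ft_force: [0.5, -0.7, 0.6]
gripper_width: 1.001
```

```bash
python3 - <<'E'
from h import *
look("w15",[(.098,.12,.106)],(.6226,.1947))
to([.6224,.1951,.090],93.65)
E
```

```text
tcp [0.6274 0.1148 0.2201] 93.64 w 1.001
{'c': array([0.6216, 0.1914]), 'size': array([0.1045, 0.0639]), 'yaw': np.float32(-86.2), 'area': 0.00642, 'shift': 0.0013, 'px': array([280.,  75.])} zmed 0.1117 tool [ 0.0854 -0.001 ]
shift cm [ 8.1  -0.   13.01] turn rad -0.001 rows>= 3.7
```

Request:
play_rows:
  motion:
    - [[4,0,0],0]
    - [[8.1,0,3],0]
    - [[8.1,0,6.5],0]
    - [[8.1,0,9.5],0]
    - [[8.1,0,11.5],0]
    - [[8.1,0,12.6],0]
    - [[8.1,0,13],0]
    - [[8.1,0,13],0]
    - [[8.1,0,13],0]
    - [[8.1,0,13],0]

```text
time: 37.33
ee_pos: [0.6232, 0.1961, 0.0927]
eef_rot: [179.8, -0.0, 93.6]
ft_force: [-0.5, 0.3, 0.1]
gripper_width: 1.002
```

Request:
play_rows:
  motion:
    - [[0,0,0],0]
    - [[0,0,0],0]
    - [[0,0,0],0]
    - [[0,0,0],0]
    - [[0,0,0],0]
    - [[0,0,0],0]
  claw: 5

```text
time: 37.83
ee_pos: [0.6226, 0.1965, 0.0926]
eef_rot: [179.9, 0.0, 93.7]
ft_force: [-1.6, -1.2, 6.5]
gripper_width: 0.725
```

Request:
play_rows:
  motion:
    - [[0,0,-0.4],0]
    - [[0,0,-0.8],0]
    - [[0,0,-1.5],0]
    - [[0,0,-3],0]
    - [[0,0,-6],0]
    - [[0,0,-10],0]
    - [[0,0,-14],0]
    - [[0,0,-15.5],0]
    - [[0,0,-15.5],0]
    - [[0,0,-15.5],0]

```text
time: 38.67
ee_pos: [0.6221, 0.1964, 0.2456]
eef_rot: [-180.0, 0.0, 93.7]
ft_force: [0.4, 0.1, -5.6]
gripper_width: 0.722
```

```bash
python3 - <<'E'
from h import *
held("w16",-.0045)
to([.527,.2735,.25],176)
E
```

```text
tcp [0.6221 0.1964 0.2456] 93.67 w 0.722 [(151.2, -21.9), (154.6, 4.1), (160.0, 10.2), (174.6, -12.2), (178.1, 5.2)]
151.2 as step 0.005999999999999998 as deck 0.0001999999999999988
154.6 as step 0.004899999999999995 as deck -0.0010000000000000009
160.0 as step 0.0029999999999999957 as deck -0.0029
174.6 as step -0.0020000000000000018 as deck -0.008
178.1 as step -0.0032000000000000015 as deck -0.009300000000000003
[(194.1, -43.6), (196.9, 7.5), (206.7, -10.2), (209.5, 9.0), (265.7, 35.6), (274.0, -18.0), (281.2, 16.0), (293.1, -40.4), (352.1, 5.9), (364.4, 32.4)]
shift cm [ 8.3  -8.95 -0.6 ] turn rad -1.437 rows>= 11.5
```

Request:
play_rows:
  motion:
    - [[8.3,-8.95,-0.6],-1.437]
    - [[8.3,-8.95,-0.6],-1.437]
    - [[8.3,-8.95,-0.6],-1.437]
    - [[8.3,-8.95,-0.6],-1.437]
    - [[8.3,-8.95,-0.6],-1.437]
    - [[8.3,-8.95,-0.6],-1.437]
    - [[8.3,-8.95,-0.6],-1.437]
    - [[8.3,-8.95,-0.6],-1.437]
    - [[8.3,-8.95,-0.6],-1.437]
    - [[8.3,-8.95,-0.6],-1.437]
    - [[8.3,-8.95,-0.6],-1.437]
    - [[8.3,-8.95,-0.6],-1.437]

```text
time: 39.72
ee_pos: [0.5269, 0.2733, 0.2493]
eef_rot: [-179.9, -0.3, 176.4]
ft_force: [0.5, 0.1, -4.3]
gripper_width: 0.727
```

Request:
play_rows:
  motion:
    - [[0,0,0],0]
    - [[0,0,0],0]
    - [[0,0,0],0]
    - [[0,0,0],0]

```text
time: 40.05
ee_pos: [0.5275, 0.2735, 0.2514]
eef_rot: [-180.0, -0.1, 175.9]
ft_force: [-0.6, 0.9, -4.6]
gripper_width: 0.726
```

```bash
python3 - <<'E'
from h import *
p,P=look("w17",[],None); held("w17h",-.0066)
cv2.imwrite("pics/w17z.png",cv2.resize(p[0:300,150:420],None,fx=2,fy=2,interpolation=cv2.INTER_NEAREST))
E
```

```text
tcp [0.5275 0.2735 0.2514] 175.92 w 0.726
tcp [0.5275 0.2735 0.2516] 175.93 w 0.725 [(143.8, 24.2), (151.3, -47.8), (160.0, 10.1), (174.6, -12.1), (177.9, 4.6)]
143.8 as step 0.0102 as deck 0.004299999999999998
151.3 as step 0.007599999999999996 as deck 0.0017000000000000001
160.0 as step 0.0046 as deck -0.0013000000000000025
174.6 as step -0.0005000000000000004 as deck -0.006600000000000002
177.9 as step -0.0017000000000000001 as deck -0.0076999999999999985
[(187.6, -8.0), (193.9, -20.0), (196.0, 9.3), (206.7, -8.8), (209.5, 7.9), (265.7, 33.4), (274.3, -15.0), (281.2, 16.1), (293.1, -38.7), (349.1, -6.4), (352.0, 8.9), (364.4, 32.4)]
```

View pics/w17z.png

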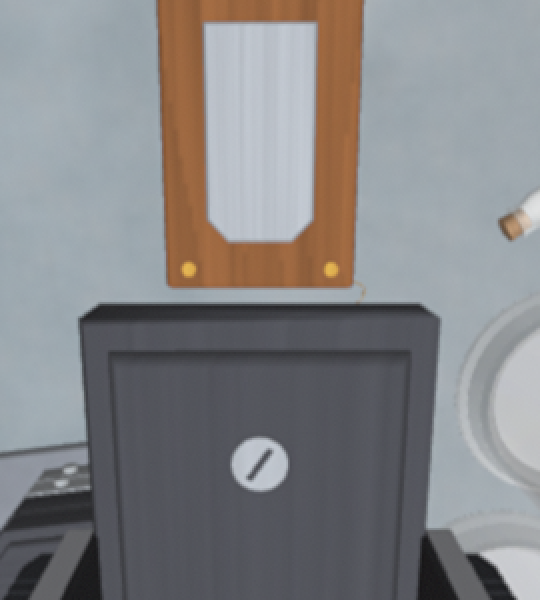

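```bash
cat > base.py <<'E'
from h import *
import sys
def base(name,und,rowmax=140):
    s=np.load(name+"c.npy",allow_pickle=True).item();c,t,yw=s["c"],s["t"],s["yw"];p=cv2.imread(f"pics/{name}.png");P=cloud(c,np.load(name+".npy"))
    h=cv2.cvtColor(p,cv2.COLOR_BGR2HSV)
    wood=((h[...,1]>110)&(h[...,0]<20)&(h[...,2]>60)).astype(np.uint8); wood[rowmax+8:]=0
    n,l,st,_=cv2.connectedComponentsWithStats(wood);k=1+st[1:,4].argmax();hull=cv2.convexHull(np.argwhere(l==k)[:,::-1].astype(np.int32))
    ins=np.zeros(wood.shape,np.uint8);cv2.fillConvexPoly(ins,hull,1)
    m=(ins>0)&(h[...,1]<90)&(h[...,2]>110)
    for r in rects(P,m,.016,c,1500):
        a=np.radians(yw);X=np.array([np.cos(a),np.sin(a)]);Y=np.array([np.sin(a),-np.cos(a)]);d=r['c']-t[:2];print("step",r,"tool",(d@X).round(4),(d@Y).round(4),"z",np.median(P[...,2][m]).round(4))
        T=d
    g=cv2.cvtColor(p,cv2.COLOR_BGR2GRAY).astype(float)
    pk=[x for x,_ in peaks(g[165:190,235:262].mean(1),165,3)];sr=np.mean(pk[:2])
    lf=peaks(g[230:240,185:375].mean(0),185,4);L=np.mean([x for x,_ in lf if 200<x<215]);Rr=np.mean([x for x,_ in lf if 345<x<359])
    hx=toolf(c,[(279.5,sr)],t[2]+und+.020,t,yw)[0,0]-.0495;hy=toolf(c,[((L+Rr)/2,235)],t[2]+und+.020,t,yw)[0,1];print("held",sr,L,Rr,hx,hy)
    sh=np.array([d@X-hx,d@Y-hy]);print("need",sh.round(4),"target TCP",(t[:2]+sh[0]*X+sh[1]*Y).round(4))
E
python3 -c "
from base import *
base('w17',-.0066)"
```

```text
held 176.35 208.1 350.55 -0.0017000000000000001 -0.001Traceback (most recent call last):
  File "<string>", line 3, in <module>
    base('w17',-.0066)
    ~~~~^^^^^^^^^^^^^^
  File "base.py", line 17, in base
    sh=np.array([d@X-hx,d@Y-hy]);print("need",sh.round(4),"target TCP",(t[:2]+sh[0]*X+sh[1]*Y).round(4))
                 ^
UnboundLocalError: cannot access local variable 'd' where it is not associated with a value
```

```bash
python3 - <<'E'
from h import *
p=cv2.imread("pics/w17.png");h=cv2.cvtColor(p,cv2.COLOR_BGR2HSV);print(h[60,280],h[60,240],h[130,280],h[60,180])
wood=((h[...,1]>110)&(h[...,0]<20)&(h[...,2]>60)).astype(np.uint8);wood[148:]=0
n,l,st,_=cv2.connectedComponentsWithStats(wood);print(st[st[:,4]>300])
E
```

```text
[106  19 204] [ 13 150 158] [ 12 148 153] [101  23 179]
[[     0      0    560    420 212111]
 [   229      0    102    143   7625]
 [   446      0    114    148  15464]]
```

```bash
sed -i 's/k=1+st\[1:,4\].argmax()/k=next(i for i in range(1,n) if st[i,4]>2500 and 200<st[i,0]+st[i,2]\/2<360)/' base.py
python3 -c "
from base import *
base('w17',-.0066)"
```

```text
step {'c': array([0.4277, 0.2791]), 'size': array([0.0993, 0.0535]), 'yaw': np.float32(-3.9), 'area': 0.00508, 'shift': 0.001, 'px': array([280.,  61.])} tool 0.0999 -0.0015 z 0.0176
held 176.35 208.1 350.55 -0.0017000000000000001 -0.001
need [ 0.1016 -0.0005] target TCP [0.4261 0.2802]
```

```bash
python3 - <<'E'
from h import *
to([.4261,.2802,.05],176.1)
E
```

```text
shift cm [10.17 -0.05 20.17] turn rad -0.003 rows>= 5.4
```

Request:
play_rows:
  motion:
    - [[4,0,1],-0.003]
    - [[8,-0.05,4],-0.003]
    - [[10.2,-0.05,8],-0.003]
    - [[10.2,-0.05,12],-0.003]
    - [[10.2,-0.05,16],-0.003]
    - [[10.2,-0.05,19],-0.003]
    - [[10.2,-0.05,20.2],-0.003]
    - [[10.2,-0.05,20.2],-0.003]
    - [[10.2,-0.05,20.2],-0.003]
    - [[10.2,-0.05,20.2],-0.003]
    - [[10.2,-0.05,20.2],-0.003]

```text
time: 41.07
ee_pos: [0.4269, 0.2806, 0.0516]
eef_rot: [179.9, 0.2, 176.2]
ft_force: [0.3, 0.9, -4.3]
gripper_width: 0.723
```

```bash
python3 - <<'E'
from h import *
print(monitor.read_state()["gripper_width"]);to([.4261,.2802,.018],176.1)
E
```

```text
0.7226332752286098
shift cm [ 0.07 -0.04  3.36] turn rad 0.001 rows>= 0.8
```

Request:
play_rows:
  motion:
    - [[0.05,-0.03,0.7],0]
    - [[0.05,-0.03,1.3],0]
    - [[0.05,-0.03,1.8],0]
    - [[0.05,-0.03,2.2],0]
    - [[0.05,-0.03,2.5],0]
    - [[0.05,-0.03,2.8],0]
    - [[0.05,-0.03,3],0]
    - [[0.05,-0.03,3.2],0]
    - [[0.05,-0.03,3.25],0]
    - [[0.05,-0.03,3.25],0]
    - [[0.05,-0.03,3.25],0]
    - [[0.05,-0.03,3.25],0]

```text
time: 42.07
ee_pos: [0.4255, 0.28, 0.0186]
eef_rot: [180.0, 0.0, 176.2]
ft_force: [-5.9, -2.9, 8.6]
gripper_width: 0.719
```

Request:
play_rows:
  motion:
    - [[0,0,0],0]
    - [[0,0,0],0]
    - [[0,0,0],0]
    - [[0,0,0],0]
    - [[0,0,-4],0]
    - [[0,0,-8],0]
    - [[0,0,-12],0]
    - [[-4,0,-16],0]
    - [[-6.3,0,-20],0]
    - [[-6.3,0,-20],0]
    - [[-6.3,0,-20],0]
    - [[-6.3,0,-20],0]
  claw: 8.54

```text
time: 43.07
ee_pos: [0.4883, 0.2756, 0.2173]
eef_rot: [180.0, 0.0, 176.1]
ft_force: [-0.6, -0.7, -0.7]
gripper_width: 1.001
```

```bash
python3 - <<'E'
from h import *
look("w18",[(.024,.045,.032)],(.43,.279))
to([.6274,.1148,.2],93.65)
E
```

```text
tcp [0.4883 0.2756 0.2173] 176.15 w 1.001
{'c': array([0.426 , 0.2786]), 'size': array([0.1091, 0.0639]), 'yaw': np.float32(-3.7), 'area': 0.00669, 'shift': 0.0014, 'px': array([279., 101.])} zmed 0.0377 tool [ 0.0701 -0.0017]
shift cm [-15.04 -15.11   1.63] turn rad 1.44 rows>= 11.5
```

Request:
play_rows:
  motion:
    - [[-15,-15.1,1.6],1.44]
    - [[-15,-15.1,1.6],1.44]
    - [[-15,-15.1,1.6],1.44]
    - [[-15,-15.1,1.6],1.44]
    - [[-15,-15.1,1.6],1.44]
    - [[-15,-15.1,1.6],1.44]
    - [[-15,-15.1,1.6],1.44]
    - [[-15,-15.1,1.6],1.44]
    - [[-15,-15.1,1.6],1.44]
    - [[-15,-15.1,1.6],1.44]
    - [[-15,-15.1,1.6],1.44]
    - [[-15,-15.1,1.6],1.44]

```text
time: 44.12
ee_pos: [0.6266, 0.1155, 0.1996]
eef_rot: [-179.8, -0.0, 93.3]
ft_force: [1.0, 0.3, -0.9]
gripper_width: 0.999
```

Request:
play_rows:
  motion:
    - [[0,0,0],0]
    - [[0,0,0],0]
    - [[0,0,0],0]

```text
time: 44.37
ee_pos: [0.6273, 0.1152, 0.2007]
eef_rot: [-179.9, -0.0, 93.8]
ft_force: [0.1, 0.4, 0.0]
gripper_width: 0.998
```

```bash
python3 - <<'E'
from h import *
look("w19",[(.078,.1,.086)],(.6226,.1947))
to([.6224,.1948,.0705],93.65)
E
```

```text
tcp [0.6273 0.1152 0.2007] 93.81 w 0.998
{'c': array([0.6215, 0.1915]), 'size': array([0.1063, 0.0638]), 'yaw': np.float32(-86.6), 'area': 0.00648, 'shift': 0.0015, 'px': array([281.,  76.])} zmed 0.0917 tool [ 0.0849 -0.0003]
shift cm [ 7.98  0.02 13.04] turn rad 0.002 rows>= 3.7
```

Request:
play_rows:
  motion:
    - [[4,0,0],0.002]
    - [[7.95,0,3],0.002]
    - [[7.95,0,6.5],0.002]
    - [[7.95,0,9.5],0.002]
    - [[7.95,0,11.5],0.002]
    - [[7.95,0,12.6],0.002]
    - [[7.95,0,13.1],0.002]
    - [[7.95,0,13.1],0.002]
    - [[7.95,0,13.1],0.002]
    - [[7.95,0,13.1],0.002]
    - [[7.95,0,13.1],0.002]

```text
time: 45.33
ee_pos: [0.6233, 0.1943, 0.0719]
eef_rot: [179.9, -0.0, 93.6]
ft_force: [-1.0, -0.6, -0.6]
gripper_width: 0.999
```

Request:
play_rows:
  motion:
    - [[0,0,0],0]
    - [[0,0,0],0]
    - [[0,0,0],0]
    - [[0,0,0],0]
    - [[0,0,0],0]
    - [[0,0,0],0]
  claw: 5

```text
time: 45.83
ee_pos: [0.623, 0.1944, 0.0717]
eef_rot: [179.9, -0.0, 93.6]
ft_force: [-2.4, -1.1, 5.7]
gripper_width: 0.725
```

Request:
play_rows:
  motion:
    - [[0,0,-0.4],0]
    - [[0,0,-0.8],0]
    - [[0,0,-1.5],0]
    - [[0,0,-3],0]
    - [[0,0,-6],0]
    - [[0,0,-10],0]
    - [[0,0,-14],0]
    - [[0,0,-17.5],0]
    - [[0,0,-17.5],0]
    - [[0,0,-17.5],0]

```text
time: 46.67
ee_pos: [0.6231, 0.1945, 0.2477]
eef_rot: [179.8, -0.0, 93.6]
ft_force: [0.3, -0.8, -4.6]
gripper_width: 0.727
```

```bash
python3 - <<'E'
from h import *
to([.527,.2735,.25],176)
E
```

```text
shift cm [ 8.49 -9.1  -0.23] turn rad -1.439 rows>= 11.5
```

Request:
play_rows:
  motion:
    - [[8.5,-9.1,-0.2],-1.439]
    - [[8.5,-9.1,-0.2],-1.439]
    - [[8.5,-9.1,-0.2],-1.439]
    - [[8.5,-9.1,-0.2],-1.439]
    - [[8.5,-9.1,-0.2],-1.439]
    - [[8.5,-9.1,-0.2],-1.439]
    - [[8.5,-9.1,-0.2],-1.439]
    - [[8.5,-9.1,-0.2],-1.439]
    - [[8.5,-9.1,-0.2],-1.439]
    - [[8.5,-9.1,-0.2],-1.439]
    - [[8.5,-9.1,-0.2],-1.439]
    - [[8.5,-9.1,-0.2],-1.439]

```text
time: 47.67
ee_pos: [0.5259, 0.2733, 0.2454]
eef_rot: [-179.9, -0.2, 176.4]
ft_force: [-0.2, -0.3, -3.7]
gripper_width: 0.729
```

Request:
play_rows:
  motion:
    - [[0,0,0],0]
    - [[0,0,0],0]
    - [[0,0,0],0]
    - [[0,0,0],0]

```text
time: 48.0
ee_pos: [0.5265, 0.2735, 0.247]
eef_rot: [-180.0, -0.0, 175.9]
ft_force: [0.1, 0.1, -3.6]
gripper_width: 0.724
```

```bash
cat >> base.py <<'E'
def plate(name,und,lo,hi,pl,xy):
    """placing target = top plate of the storage stack, held plate in the same picture"""
    p,P=look(name,[],None);s=np.load(name+"c.npy",allow_pickle=True).item();c,t,yw=s["c"],s["t"],s["yw"]
    m=(p.max(2)<110)&(P[...,2]>lo)&(P[...,2]<hi)&(np.abs(P[...,:2]-np.array(xy)).max(2)<.085)
    a=np.radians(yw);X=np.array([np.cos(a),np.sin(a)]);Y=np.array([np.sin(a),-np.cos(a)])
    for r in rects(P,m,pl,c,1500): d=r['c']-t[:2];print(r,"tool",(d@X).round(4),(d@Y).round(4),"z",np.percentile(P[...,2][m],[20,50,80]).round(4))
    g=cv2.cvtColor(p,cv2.COLOR_BGR2GRAY).astype(float)
    pk=[x for x,_ in peaks(g[165:190,235:262].mean(1),165,3)];sr=np.mean(pk[:2])
    lf=peaks(g[230:240,185:375].mean(0),185,4);L=np.mean([x for x,_ in lf if 200<x<215]);Rr=np.mean([x for x,_ in lf if 345<x<359])
    hx=toolf(c,[(279.5,sr)],t[2]+und+.020,t,yw)[0,0]-.0495;hy=toolf(c,[((L+Rr)/2,235)],t[2]+und+.020,t,yw)[0,1];print("held",sr,L,Rr,hx,hy)
    sh=np.array([d@X-hx,d@Y-hy]);print("need",sh.round(4),"target TCP",(t[:2]+sh[0]*X+sh[1]*Y).round(4))
E
python3 -c "
from base import *
plate('w20',-.0057,.024,.045,.032,(.426,.279))"
```

```text
tcp [0.5265 0.2735 0.247 ] 175.91 w 0.724
{'c': array([0.4268, 0.2784]), 'size': array([0.1075, 0.0637]), 'yaw': np.float32(-3.7), 'area': 0.00653, 'shift': 0.0012, 'px': array([278.,  58.])} tool 0.0997 -0.0022 z [0.0336 0.0373 0.0382]
held 171.5 207.85000000000002 351.35 0.0001999999999999988 -0.0009
need [ 0.0995 -0.0013] target TCP [0.4271 0.2793]
```

```bash
python3 - <<'E'
from h import *
to([.4272,.2795,.07],176.2)
E
```

```text
shift cm [ 9.95 -0.11 17.72] turn rad -0.005 rows>= 4.9
```

Request:
play_rows:
  motion:
    - [[4,0,1],-0.005]
    - [[8,-0.1,4],-0.005]
    - [[9.95,-0.1,8],-0.005]
    - [[9.95,-0.1,12],-0.005]
    - [[9.95,-0.1,15],-0.005]
    - [[9.95,-0.1,17],-0.005]
    - [[9.95,-0.1,17.7],-0.005]
    - [[9.95,-0.1,17.7],-0.005]
    - [[9.95,-0.1,17.7],-0.005]
    - [[9.95,-0.1,17.7],-0.005]
    - [[9.95,-0.1,17.7],-0.005]

```text
time: 48.97
ee_pos: [0.4282, 0.2798, 0.072]
eef_rot: [179.9, 0.2, 176.3]
ft_force: [-0.3, -0.3, -2.5]
gripper_width: 0.727
```

```bash
python3 - <<'E'
from h import *
print(monitor.read_state()["gripper_width"]);to([.4272,.2795,.0372],176.2)
E
```

```text
0.727458294355236
shift cm [ 0.1  -0.03  3.48] turn rad 0.001 rows>= 0.8
```

Request:
play_rows:
  motion:
    - [[0.03,-0.02,0.7],0]
    - [[0.03,-0.02,1.3],0]
    - [[0.03,-0.02,1.8],0]
    - [[0.03,-0.02,2.2],0]
    - [[0.03,-0.02,2.5],0]
    - [[0.03,-0.02,2.8],0]
    - [[0.03,-0.02,3],0]
    - [[0.03,-0.02,3.2],0]
    - [[0.03,-0.02,3.4],0]
    - [[0.03,-0.02,3.4],0]
    - [[0.03,-0.02,3.4],0]
    - [[0.03,-0.02,3.4],0]

```text
time: 49.97
ee_pos: [0.4271, 0.2794, 0.0377]
eef_rot: [180.0, 0.0, 176.3]
ft_force: [-4.6, -1.9, 10.8]
gripper_width: 0.727
```

Request:
play_rows:
  motion:
    - [[0,0,0],0]
    - [[0,0,0],0]
    - [[0,0,0],0]
    - [[0,0,0],0]
    - [[0,0,-4],0]
    - [[0,0,-8],0]
    - [[0,0,-12],0]
    - [[-4,0,-16],0]
    - [[-6.3,0,-18],0]
    - [[-6.3,0,-18],0]
    - [[-6.3,0,-18],0]
    - [[-6.3,0,-18],0]
  claw: 8.54

```text
time: 50.97
ee_pos: [0.489, 0.2751, 0.2152]
eef_rot: [-180.0, -0.1, 176.3]
ft_force: [0.1, 0.0, -0.4]
gripper_width: 0.999
```

```bash
python3 - <<'E'
from h import *
look("w21",[(.044,.065,.052)],(.43,.279))
to([.6274,.1148,.19],93.65)
E
```

```text
tcp [0.489  0.2751 0.2152] 176.28 w 0.999
{'c': array([0.4258, 0.2782]), 'size': array([0.1097, 0.0639]), 'yaw': np.float32(-3.8), 'area': 0.0067, 'shift': 0.0013, 'px': array([280., 101.])} zmed 0.0577 tool [ 0.0708 -0.001 ]
shift cm [-14.89 -15.11   2.49] turn rad 1.443 rows>= 11.5
```

Seated (0.0577 expected). On to the last plate.

Request:
play_rows:
  motion:
    - [[-14.9,-15.1,2.5],1.443]
    - [[-14.9,-15.1,2.5],1.443]
    - [[-14.9,-15.1,2.5],1.443]
    - [[-14.9,-15.1,2.5],1.443]
    - [[-14.9,-15.1,2.5],1.443]
    - [[-14.9,-15.1,2.5],1.443]
    - [[-14.9,-15.1,2.5],1.443]
    - [[-14.9,-15.1,2.5],1.443]
    - [[-14.9,-15.1,2.5],1.443]
    - [[-14.9,-15.1,2.5],1.443]
    - [[-14.9,-15.1,2.5],1.443]
    - [[-14.9,-15.1,2.5],1.443]

```text
time: 52.02
ee_pos: [0.6275, 0.1155, 0.19]
eef_rot: [-179.8, -0.0, 93.3]
ft_force: [0.1, -0.5, -0.3]
gripper_width: 1.002
```

Request:
play_rows:
  motion:
    - [[0,0,0],0]
    - [[0,0,0],0]
    - [[0,0,0],0]

```text
time: 52.27
ee_pos: [0.6282, 0.1152, 0.1909]
eef_rot: [-179.9, -0.0, 93.8]
ft_force: [0.0, -0.7, -1.1]
gripper_width: 0.997
```

```bash
python3 - <<'E'
from h import *
look("w22",[(.055,.08,.066)],(.6226,.1947))
to([.6224,.1948,.0505],93.65)
E
```

```text
tcp [0.6282 0.1152 0.1909] 93.76 w 0.997
{'c': array([0.621 , 0.1919]), 'size': array([0.1089, 0.0639]), 'yaw': np.float32(-86.2), 'area': 0.00668, 'shift': 0.0013, 'px': array([278.,  75.])} zmed 0.0717 tool [ 0.086  -0.0023]
shift cm [ 7.99 -0.08 14.06] turn rad 0.001 rows>= 3.9
```

Request:
play_rows:
  motion:
    - [[4,0,0],0]
    - [[8,-0.08,3],0]
    - [[8,-0.08,6.5],0]
    - [[8,-0.08,10],0]
    - [[8,-0.08,12.5],0]
    - [[8,-0.08,13.7],0]
    - [[8,-0.08,14.1],0]
    - [[8,-0.08,14.1],0]
    - [[8,-0.08,14.1],0]
    - [[8,-0.08,14.1],0]
    - [[8,-0.08,14.1],0]

```text
time: 53.23
ee_pos: [0.6237, 0.1947, 0.0522]
eef_rot: [179.8, -0.0, 93.6]
ft_force: [-0.1, -0.4, 0.7]
gripper_width: 0.999
```

Request:
play_rows:
  motion:
    - [[0,0,0],0]
    - [[0,0,0],0]
    - [[0,0,0],0]
    - [[0,0,0],0]
    - [[0,0,0],0]
    - [[0,0,0],0]
  claw: 5

```text
time: 53.73
ee_pos: [0.6233, 0.1948, 0.0517]
eef_rot: [179.9, -0.0, 93.6]
ft_force: [-1.3, -0.1, 7.2]
gripper_width: 0.727
```

Request:
play_rows:
  motion:
    - [[0,0,-0.4],0]
    - [[0,0,-0.8],0]
    - [[0,0,-1.5],0]
    - [[0,0,-3],0]
    - [[0,0,-6],0]
    - [[0,0,-10],0]
    - [[0,0,-14],0]
    - [[0,0,-18],0]
    - [[0,0,-19.5],0]
    - [[0,0,-19.5],0]
    - [[0,0,-19.5],0]

```text
time: 54.65
ee_pos: [0.6227, 0.1947, 0.2451]
eef_rot: [-180.0, 0.0, 93.6]
ft_force: [0.1, 0.5, -5.0]
gripper_width: 0.727
```

```bash
python3 - <<'E'
from h import *
to([.527,.2735,.25],176)
E
```

```text
shift cm [ 8.47 -9.05 -0.49] turn rad -1.438 rows>= 11.5
```

Request:
play_rows:
  motion:
    - [[8.5,-9.05,-0.5],-1.438]
    - [[8.5,-9.05,-0.5],-1.438]
    - [[8.5,-9.05,-0.5],-1.438]
    - [[8.5,-9.05,-0.5],-1.438]
    - [[8.5,-9.05,-0.5],-1.438]
    - [[8.5,-9.05,-0.5],-1.438]
    - [[8.5,-9.05,-0.5],-1.438]
    - [[8.5,-9.05,-0.5],-1.438]
    - [[8.5,-9.05,-0.5],-1.438]
    - [[8.5,-9.05,-0.5],-1.438]
    - [[8.5,-9.05,-0.5],-1.438]
    - [[8.5,-9.05,-0.5],-1.438]

```text
time: 55.65
ee_pos: [0.5264, 0.2736, 0.2476]
eef_rot: [-179.9, -0.3, 176.4]
ft_force: [0.0, 0.0, -4.3]
gripper_width: 0.724
```

Request:
play_rows:
  motion:
    - [[0,0,0],0]
    - [[0,0,0],0]
    - [[0,0,0],0]
    - [[0,0,0],0]

```text
time: 55.98
ee_pos: [0.527, 0.2738, 0.2498]
eef_rot: [-180.0, -0.1, 175.9]
ft_force: [-0.2, -0.2, -3.9]
gripper_width: 0.723
```

```bash
python3 -c "
from base import *
plate('w23',-.0057,.044,.065,.052,(.426,.279))
to([.4272,.2795,.09],176.2)"
```

```text
tcp [0.527  0.2738 0.2498] 175.92 w 0.723
{'c': array([0.4289, 0.2778]), 'size': array([0.1031, 0.0638]), 'yaw': np.float32(-3.9), 'area': 0.00627, 'shift': 0.0013, 'px': array([278.,  58.])} tool 0.0982 -0.003 z [0.0544 0.0574 0.0582]
held 176.55 207.55 351.05 -0.0016000000000000042 -0.001
need [ 0.0998 -0.002 ] target TCP [0.4274 0.2789]
shift cm [10.01 -0.14 16.  ] turn rad -0.005 rows>= 4.5
```

Request:
play_rows:
  motion:
    - [[4,0,1],-0.005]
    - [[8,-0.2,4],-0.005]
    - [[10.2,-0.2,8],-0.005]
    - [[10.2,-0.2,12],-0.005]
    - [[10.2,-0.2,15],-0.005]
    - [[10.2,-0.2,16],-0.005]
    - [[10.2,-0.2,16],-0.005]
    - [[10.2,-0.2,16],-0.005]
    - [[10.2,-0.2,16],-0.005]
    - [[10.2,-0.2,16],-0.005]

```text
time: 56.87
ee_pos: [0.4267, 0.2793, 0.0926]
eef_rot: [179.9, 0.2, 176.3]
ft_force: [-0.1, 1.2, -3.8]
gripper_width: 0.722
```

```bash
python3 - <<'E'
from h import *
print(monitor.read_state()["gripper_width"]);to([.4254,.2790,.0572],176.2)
E
```

```text
0.7215540514272764
shift cm [ 0.13 -0.04  3.54] turn rad 0.001 rows>= 0.8
```

Request:
play_rows:
  motion:
    - [[0.04,-0.02,0.7],0]
    - [[0.04,-0.02,1.3],0]
    - [[0.04,-0.02,1.8],0]
    - [[0.04,-0.02,2.2],0]
    - [[0.04,-0.02,2.5],0]
    - [[0.04,-0.02,2.8],0]
    - [[0.04,-0.02,3],0]
    - [[0.04,-0.02,3.2],0]
    - [[0.04,-0.02,3.4],0]
    - [[0.04,-0.02,3.4],0]
    - [[0.04,-0.02,3.4],0]
    - [[0.04,-0.02,3.4],0]

```text
time: 57.87
ee_pos: [0.425, 0.2788, 0.0577]
eef_rot: [180.0, 0.0, 176.3]
ft_force: [-4.7, -2.8, 9.7]
gripper_width: 0.724
```

Request:
play_rows:
  motion:
    - [[0,0,0],0]
    - [[0,0,0],0]
    - [[0,0,0],0]
    - [[0,0,0],0]
    - [[0,0,-4],0]
    - [[0,0,-8],0]
    - [[0,0,-12],0]
    - [[-4,0,-15],0]
    - [[-8,0,-17],0]
    - [[-8,0,-17],0]
    - [[-8,0,-17],0]
    - [[-8,0,-17],0]
  claw: 8.54

```text
time: 58.87
ee_pos: [0.5045, 0.2735, 0.2258]
eef_rot: [-180.0, -0.1, 176.3]
ft_force: [0.4, -0.1, -0.3]
gripper_width: 0.999
```

```bash
python3 - <<'E'
from h import *
look("w24",[(.064,.085,.072)],(.43,.279))
p,d=optics.grab_frame("scene");a=cv2.resize(p[120:320,120:320],(560,560),interpolation=cv2.INTER_CUBIC);cv2.imwrite("pics/fin.png",a)
E
python3 sc.py
```

```text
tcp [0.5045 0.2735 0.2258] 176.27 w 0.999
{'c': array([0.4255, 0.2775]), 'size': array([0.1093, 0.0639]), 'yaw': np.float32(-3.6), 'area': 0.00671, 'shift': 0.0014, 'px': array([280.,  78.])} zmed 0.0777 tool [ 0.0875 -0.0009]
-0.013 0.0957 111.0
-0.011 0.0958 126.0
-0.009 0.0961 138.0
-0.007 0.0963 139.33333333333331
brass 0.1323 0.1324
```

View pics/fin.png

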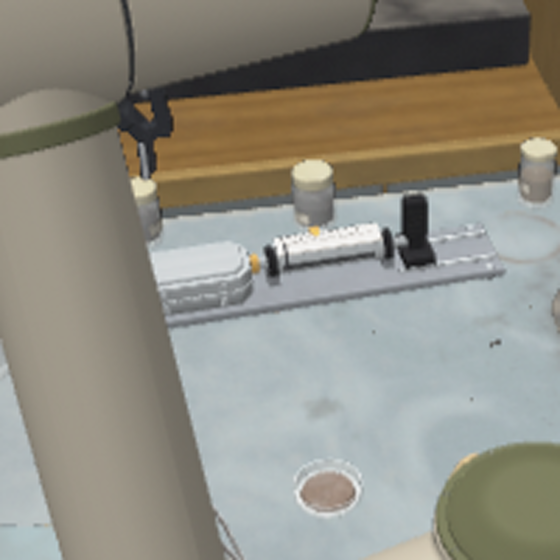

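View pics/w24.png

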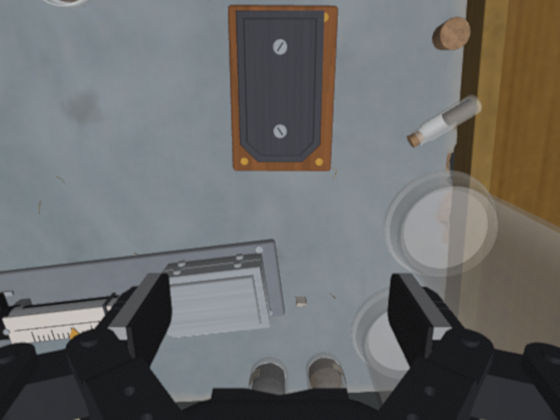

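```bash
python3 -c "
from rig import order
print(order.hand_in())"
```

```text
the job is handed in; nothing more can be done
None
```

The proof pull is done and handed in at about 59 s on the robot clock. I found three plates; no fourth turned up in any view.

- **Loading:** all three plates went onto the shear box with chamfers matched. The step tops read 72, 92 and 112 mm against the expected 71, 91 and 111 mm, so every skirt is down.
- **Pull:** I pulled the grip 36 mm and held for over 5 s. For about the first 3 s the pointer read 0.5–1 mm short. I then pulled 0.5 mm more and held over 2 s with the pointer level with the marker to within about 0.5 mm. It never went more than about 0.5 mm past the marker.
- **Release:** before I unloaded, the wrist picture showed the pointer back on zero. The marker read the same position before, during and after the pull.
- **Storage:** all three plates are back on the wooden base with chamfers matched. The top step reads 77.7 mm against the expected 77 mm, and the last picture shows the stack square on the base with the gripper clear.

No check failed, and every grip held. Camera readings for a held plate varied by 1–2 mm with wrist direction, so I placed the plates by comparing positions within one picture where I could and with earlier readings otherwise. I did not re-measure the jars at the end. The ones in the last views looked undisturbed, and the arm never worked near them.

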